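Hang the scrap pail from the flameworking bench's rail on an S-hook

TASK

Take the long S-hook off the low bar of spares and hook it over the middle of the bench rail, with its lower curl open towards you, without forcing it, and let go. Then lift the scrap pail by its bail and hang it by the bail's middle in the hook's lower curl, so that it hangs upright, free and still, clear of the bench. Leave the short hook and the other things on the bench where they are.

Things in the scene. Friction and masses are not known exactly. Their poses are not given: they have to be found in the camera images.
- rail_mid (a point): Middle of the bench rail, on the TOP line of its bar: round steel, 12 mm thick, 470 mm long along this frame's y, level and fixed, top 296 mm above the bench; x points away from the robot's side, z up. Two posts 16 mm thick at y -210 and +210 mm with clamps 22 mm wide; nothing else touches the bar.
- spares_mid (a point): Middle of the low bar of spare hooks, on the TOP line of the bar: fixed, level, 8 mm thick, along this frame's y, top 164 mm above the bench; posts at y -112 and +112 mm end in 15 mm balls. The two S-hooks hang on it about 90 mm apart; which is where varies.
- hook_top (a point): Long S-hook (loose, steel, 0.16 kg, 137 mm tall): flat bar 12 mm wide (own y), 6 mm thick. Point: mid-thickness at the top of the upper bend; the inside, which sits on a rail, is 3 mm lower. Curls 16 mm wide inside. Own z up; own x to the upper free leg (x +11 mm, ends 16 mm below this point). Pinch it here across its width with just the fingertips: the bar lies right under the bend.
- hook_cup (a point): Inside bottom of the long hook's lower curl, where a bail rests: 128 mm below hook_top, the hook's own axes. It opens upwards, free leg at own x -11 mm. The shank runs straight down 23 mm from hook_top at x -11 mm, then slants to x +11 mm 108 mm below it: a rail enters the upper curl sideways, between the upper free leg's end and this slant, not from straight below.
- hook_lip (a point): End of the long hook's lower free leg (middle of its thickness), 20 mm above the cup, 11 mm to the hook's own -x: a bail has to pass over it, between it and the slanting shank. On the rail the cup lies under the bar, so an upright gripper would strike the bar: lean it forwards by about 45 degrees.
- short_hook_top (a point): The short S-hook, same shape but of 10 x 4 mm bar and 70 mm tall, curls 10 mm wide inside (too narrow for the rail); middle of its bar at the top of the upper bend. To be left hanging on the low bar.
- bail_mid (a point): Middle of the pail's bail (handle), centre of its 8 mm steel rod, 139 mm above the pail's underside when the bail is upright. The rod runs along this frame's y, nearly straight from y -39 to +39 mm (ends 2.5 mm lower), then down to the ears; z points away from the pail. Grasp it beside the middle (about 26 mm to one side): the middle belongs in the hook.
- pail_base (a point): Centre of the scrap pail's underside. Round sheet-metal pail, 80 mm tall, 84 mm wide at the rim, 68 mm at the foot, about 0.24 kg with bail; z up out of its mouth, y along the bail.
- bail (a joint): Angle of the bail in rad: 0 upright, positive leaning to the pail's own +x. Its ears are 72 mm above the underside. It stays where it is left and gives way to a light push. Pinched hard, it keeps its lean; let go with a lean, the pail sways on the hook for some seconds.
- marver: Graphite block, 100 x 70 x 20 mm, on the bench; origin under its centre. Bystander.
- paddle: Paddle with a wooden handle, 260 mm long, 22 mm tall, lying along its x. Bystander.
- tweezers: Steel tweezers, 165 mm long, 10 mm tall, lying along their x, near the rail. Bystander.
- bead_release: White plastic bottle, 54 mm wide, 110 mm tall; origin under its centre. Bystander.
- beaker: Glass beaker, 90 mm wide, 110 mm tall, beyond the rail; origin under its centre. Bystander.
- flask: Glass flask, 76 mm wide, 150 mm tall, beyond the rail; origin under its centre. Bystander.
Not all that is in view belongs to the job. Leave any black look-alike of the part that bears hook_top alone. Leave any yellow look-alike of the part that bears bail_mid alone.

How it is judged:
By the outcome, as a careful person would: the job done as asked, in the order asked, and still so for the second after the job is handed in, with the robot touching nothing.
It also fails if it takes over 72 s, if anything falls off the work surface, if the arm or the gripper's body presses on something with over 40 N, if the wrist force passes 120 N, or if a joint passes its speed limit or range.

ROBOT

A 6-joint arm with a two-finger parallel gripper is mounted at the origin on the work surface. World frame = base frame: x ahead of the robot, y to its left, z up, the work surface at z = 0. Lengths are in m, angles in rad, forces in N, time in s.
With the tool pointing down it reaches from about 0.325 to 0.875 m from the base axis. Payload 4.4 kg.
Tool frame: the origin (TCP) lies on the centre line of the jaws, within the pads' length; the fingertips stand 14 mm ahead of it and the grasp point (between the pads) lies 5 mm behind it; z points along the fingers, y is the line along which they close (so a half turn about z gives the same grasp; the last joint's range is limited). The gripper opens to 85 mm and grips with 20 to 120 N. Pads are 22 mm wide; open, the fingers measure 114 mm over their backs; the gripper's body (76 mm by 85 mm) begins 54 mm behind the grasp point. The pads swing forward as they close: fully open they stand 13 mm farther back than shut.
Start: joints at [-1.254, 0.207, 1.542, -0, 1.393, -0.15], TCP at [0.259, -0.513, 0.245] pointing down, gripper open.
Joint ranges: [-2.73, 2.73], [-0.86, 2.22], [0.23, 2.46], [-1.11, 4.25], [0.08, 2.63], [-2.82, 2.82]. Speed limits (rad/s): [2.79, 2.79, 3.14, 3.14, 3.14, 3.14].

INTERFACE

Orientations are given as a unit quaternion [w, x, y, z].
In Python, from cell import robot gives the robot as it stands.
- The arm moves only by the tool play_rows, never from a script. Its argument "steps" is text: rows parted by semicolons, each of 7 numbers parted by spaces: the turn, a rotation vector about the world's x, y, z in degrees, then the shift along the world's x, y, z in cm, then the finger opening in cm, from 0 to 8.54. In form: wx wy wz x y z gripper; .... A call has 1 to 12 rows; each row is the pose to reach, as a shift and turn from the pose commanded when the call began; what a row does not reach only later rows make up. A row lasts 1/8 s, in which the tool goes at most 62.5 mm and 10.7 degrees, less where a joint would pass 70% of its speed; a pose out of reach is approached as far as the arm can. A call with a gripper value outside its range is refused whole. The fingers move at their own pace and stop on an object; "squeeze" is the grip in N (left out, the last holds). Time passes only in rows, so rows that repeat a pose let the fingers close. It gives the time, the measured TCP pose, the force, the opening and the grip force at its end, in the units of the state.
- robot.get_obs(): the state, without advancing time (a new reading comes with each control period).
- robot.grab_frame(name): name is "scene" or "top" or "wrist"; returns a dict with "frame" (400x640x3 uint8, red, green, blue), "z_map" (400x640 float32, m along the optical axis (not along the pixel's ray), 0 where there is no reading), "K" (3x3 intrinsics, pixels), "world_from_camera" (4x4, takes a point from camera to world coordinates). Camera axes: x right, y up, looking along -z (the intrinsics and any distortion apply to the point x, -y, -z); pixel columns grow to the right and rows downward; lengths in m; the calibration is good to about 2 mm. A picture is of the moment at which its call begins.
- robot.job_done(): hands the job in; it is judged then, once.
Trained networks look in a picture, given as the dict that the camera call returned (one of the last four; its "shot" number tells which), for a name from the list of things; names that differ only in an ending like _2 or _b are one class to them, and where a whole thing is asked for, a point or a joint stands for the part that bears it (a point fixed in the world has none). Each returns a list of dicts, best first, with "conf" (0 to 1); they miss things now and then, are a little off and sometimes report something else, mostly with a low value. They report only what shows in the picture. A call takes as long as a camera call. They do not tell look-alikes from the thing itself.
- robot.look_for(picture, thing): "rect" ([left, top, right, bottom] as shares, 0 to 1, of the picture: columns of its width, rows of its height, round what is visible of it).
The state is a dict: "clock": time; "joint_positions": joint angles; "qvel": joint speeds; "effort": joint torques, N m; "eef_pos": TCP position; "ee_rot": TCP orientation; "force": force on the tool from outside, world axes, zero at the start; "moment": the same for the moment, N m; "gripper_width": finger opening in m; "gripper_force": force on a finger pad.
Only numpy, scipy, OpenCV 4.12 (cv2) and the standard library are available. Lean on these libraries where they do the work, as an engineer would, in place of code of your own. Each camera call takes 0.05 s, during which the arm holds its last target. There are 200 camera calls.

## Working session

There is one attempt and no reset: what is moved stays moved. The work goes in short steps, Python scripts to look and compute and a tool call to move; the robot and the scene stay as the last step left them, time stands still between calls to the robot, and variables do not carry over. Pictures are saved under pics/ and viewed, at most 10 in all, crops included, and the job is handed in when it is done.

Besides the shell and the picture viewer there is one more tool, called after "Call:" as name(argument=value, ...) on one line, values as JSON. play_rows: Moves the arm, as the interface text tells. Its arguments: {"type":"object","properties":{"steps":{"type":"string"},"squeeze":{"type":"number"}},"required":["steps"]}

```bash
mkdir -p pics
cat > h.py <<'E'
import numpy as np, cv2
from cell import robot
def grab(n, save=None):
    p=robot.grab_frame(n)
    if save: cv2.imwrite('pics/'+save, p['frame'][:,:,::-1])
    np.savez('last_'+n, **{k:p[k] for k in('frame','z_map','K','world_from_camera')})
    return p
def world(p,u,v,d=None):
    K=p['K']; d=p['z_map'][int(v),int(u)] if d is None else d
    c=np.array([(u-K[0,2])/K[0,0]*d, -(v-K[1,2])/K[1,1]*d, -d, 1])
    return (p['world_from_camera']@c)[:3]
def cloud(p):
    K=p['K']; d=p['z_map']; v,u=np.mgrid[:400,:640]
    c=np.stack([(u-K[0,2])/K[0,0]*d, -(v-K[1,2])/K[1,1]*d, -d, d*0+1],-1)
    w=(c@p['world_from_camera'].T)[...,:3]; w[d==0]=np.nan
    return w
def proj(p,X):
    c=np.linalg.inv(p['world_from_camera'])@np.r_[X,1]; K=p['K']
    return K[0,0]*c[0]/-c[2]+K[0,2], -K[1,1]*c[1]/-c[2]+K[1,2]
E
python3 - <<'E'
from h import *
np.set_printoptions(precision=3,suppress=True)
for n in('scene','top'):
    p=grab(n,n+'0.png'); print(n,p['K'].tolist(),p['world_from_camera'],[k for k in p if k not in('frame','z_map')])
    for t in('hook_top','short_hook_top','bail_mid','marver','paddle','tweezers','bead_release','beaker','flask'):
        for r in robot.look_for(p,t)[:3]:
            b=np.array(r['rect'])*[640,400,640,400]; print(t,round(r['conf'],2),b.round().astype(int))
E
```

```text
scene [[448.4295934889191, 0.0, 322.910923132985], [0.0, 448.4295934889191, 197.86525278067492], [0.0, 0.0, 1.0]] [[ 0.685 -0.553  0.475  1.095]
 [ 0.728  0.534 -0.429 -0.464]
 [-0.017  0.64   0.768  1.066]
 [ 0.     0.     0.     1.   ]] ['K', 'world_from_camera', 'shot']
hook_top 0.74 [208 313 259 336]
hook_top 0.57 [201 235 220 275]
hook_top 0.46 [360 113 379 146]
bail_mid 0.65 [361 146 387 154]
marver 0.9 [251 218 297 250]
paddle 0.6 [285 186 358 237]
tweezers 0.6 [341 266 379 310]
bead_release 0.74 [360 114 375 147]
bead_release 0.54 [197 236 221 272]
beaker 0.59 [260 324 297 375]
flask 0.89 [324 292 360 339]
top [[420.9153012504583, 0.0, 321.1986127020789], [0.0, 420.9153012504583, 209.27114139941443], [0.0, 0.0, 1.0]] [[-0.013  0.998 -0.053  0.484]
 [-1.    -0.013 -0.004  0.024]
 [-0.004  0.053  0.999  1.449]
 [ 0.     0.     0.     1.   ]] ['K', 'world_from_camera', 'shot']
hook_top 0.69 [412 185 434 214]
hook_top 0.6 [408 240 420 250]
bail_mid 0.53 [227 231 256 238]
bail_mid 0.53 [227 280 243 299]
marver 0.9 [337 227 368 262]
paddle 0.59 [296 200 314 271]
bead_release 0.71 [197 264 217 278]
beaker 0.72 [401 133 433 170]
flask 0.92 [353 138 376 158]
flask 0.33 [226 225 255 248]
```

Run:
```python
import cv2
a=cv2.imread('pics/scene0.png'); b=cv2.imread('pics/top0.png')
cv2.imwrite('pics/s1.png',cv2.resize(a[90:390,170:570],None,fx=2,fy=2,interpolation=cv2.INTER_CUBIC))
cv2.imwrite('pics/t1.png',cv2.resize(b[100:340,180:500],None,fx=2.5,fy=2.5,interpolation=cv2.INTER_CUBIC))
```

```text
(no output)
```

View pics/s1.png

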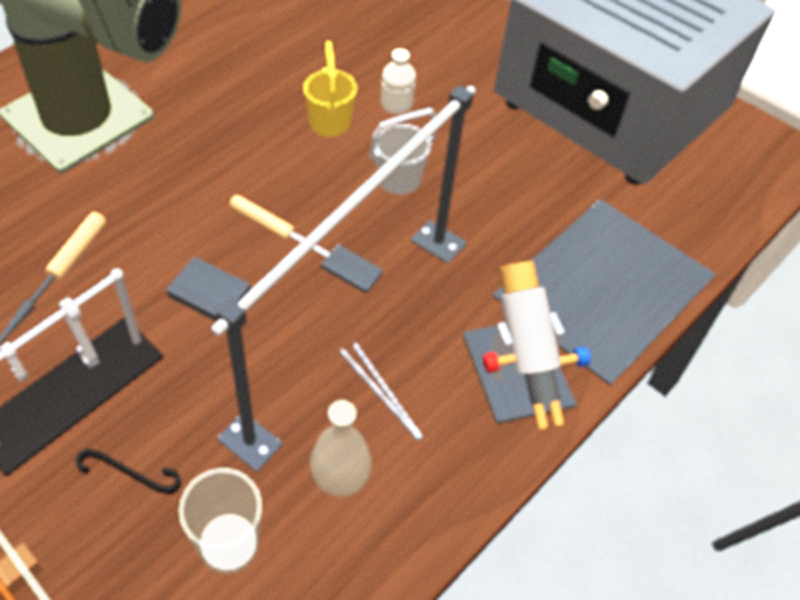

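View pics/t1.png

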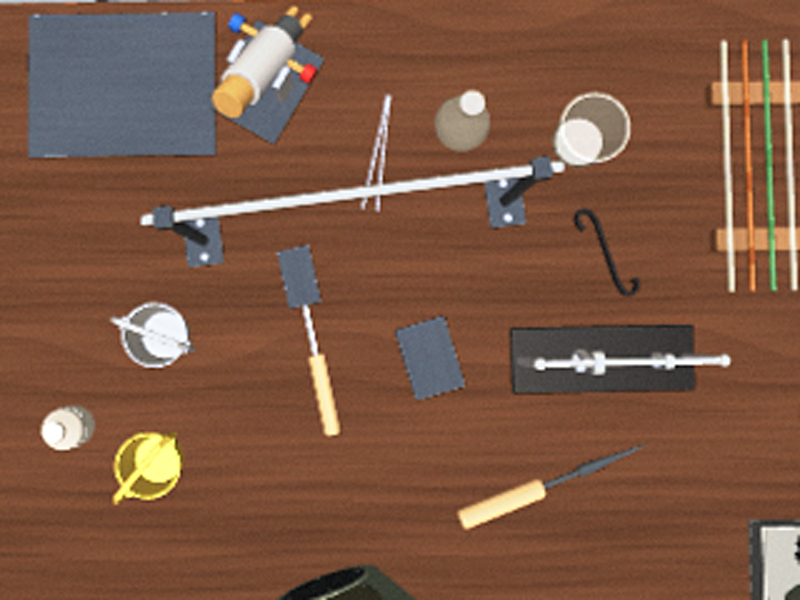

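Candidates, in the top view: for the long hook, the steel hook on the low bar at about (416,245), the short steel hook at (445,245), and the black look-alike on the bench at (422,200). I choose the bigger steel one at (416,245). For the pail, grey at (242,234) and yellow at (239,286). I choose grey. Next I measure the rail, bar, hooks and pail.

Run:
```python
from h import *
np.set_printoptions(precision=4,suppress=True)
def line(P):
    m=np.median(P,0)
    for _ in range(5):
        c=P.mean(0); u=np.linalg.svd(P-c,full_matrices=False)[2][0]
        r=np.linalg.norm((P-c)-np.outer((P-c)@u,u),axis=1); P=P[r<max(0.006,np.percentile(r,50))]
    t=(P-c)@u; return c,u*np.sign(u[1]),t.min(),t.max(),len(P)
for n in('top','scene'):
    p=dict(np.load('last_%s.npz'%n)); w=cloud(p)
    for nm,lo,hi,x0,x1,y0,y1 in(('rail',.27,.31,.45,.75,-.3,.45),('bar',.145,.175,.3,.5,-.5,-.1)):
        m=(w[...,2]>lo)&(w[...,2]<hi)&(w[...,0]>x0)&(w[...,0]<x1)&(w[...,1]>y0)&(w[...,1]<y1)
        if m.sum()<10: print(n,nm,m.sum());continue
        c,u,a,b,k=line(w[m]); print(n,nm,'c',c,'u',u,'ends',c+a*u,c+b*u,'mid',c+(a+b)/2*u,k, 'zmax',w[m][:,2].max())
    m=(w[...,2]>.1)&(w[...,2]<.16)&(w[...,0]>.3)&(w[...,0]<.7)&(w[...,1]>.1)
    if n=='top':
        for x,y,z in w[m][::3]: print(x.round(3),y.round(3),z.round(3),end='; ')
```

```text
top rail c [0.6347 0.0277 0.295 ] u [-0.1157  0.9933  0.0006] ends [ 0.6617 -0.2047  0.2949] [0.6076 0.2602 0.2952] mid [0.6346 0.0278 0.295 ] 560 zmax 0.3097740525978838
top bar c [ 0.4407 -0.3094  0.1638] u [-0.0065  1.      0.0055] ends [ 0.4415 -0.4291  0.1631] [ 0.44   -0.19    0.1644] mid [ 0.4407 -0.3096  0.1638] 190 zmax 0.17439412185282888
0.697 0.526 0.159; 0.695 0.525 0.152; 0.698 0.524 0.131; 0.694 0.526 0.135; 0.697 0.522 0.119; 0.69 0.526 0.141; 0.693 0.525 0.12; 0.685 0.523 0.157; 0.689 0.524 0.13; 0.692 0.524 0.105; 0.683 0.525 0.144; 0.687 0.524 0.121; 0.68 0.524 0.146; 0.683 0.523 0.125; 0.675 0.523 0.158; 0.68 0.526 0.127; 0.683 0.524 0.104; 0.675 0.525 0.138; 0.678 0.525 0.112; 0.67 0.522 0.151; 0.671 0.516 0.142; 0.666 0.526 0.159; 0.667 0.521 0.146; 0.667 0.511 0.148; 0.663 0.522 0.152; 0.664 0.514 0.149; 0.66 0.524 0.155; 0.66 0.516 0.153; 0.663 0.515 0.129; 0.657 0.522 0.153; 0.657 0.513 0.151; 0.654 0.525 0.151; 0.655 0.518 0.147; 0.656 0.512 0.138; 0.651 0.519 0.153; 0.651 0.511 0.147; 0.648 0.526 0.151; 0.649 0.519 0.144; 0.644 0.524 0.155; 0.647 0.525 0.12
[... 3923 characters left out ...]
0.112; 0.35 0.266 0.13; 0.347 0.268 0.136; 0.344 0.271 0.137; 0.341 0.274 0.137; 0.338 0.277 0.137; 0.336 0.28 0.142; 0.333 0.282 0.144; 0.329 0.29 0.138; 0.33 0.28 0.142; 0.327 0.283 0.142; 0.324 0.286 0.143; 0.321 0.289 0.142; 0.318 0.292 0.143; 0.314 0.298 0.141; 0.312 0.301 0.143; 0.308 0.305 0.14; 0.306 0.307 0.146; 0.302 0.311 0.141; scene rail c [0.6391 0.0065 0.295 ] u [-0.1151  0.9934  0.    ] ends [ 0.6688 -0.2495  0.295 ] [0.6147 0.2169 0.295 ] mid [ 0.6418 -0.0163  0.295 ] 729 zmax 0.30725082333075915
scene bar c [ 0.4413 -0.3135  0.1636] u [-0.0043  1.      0.0002] ends [ 0.4419 -0.4382  0.1635] [ 0.4408 -0.2016  0.1636] mid [ 0.4413 -0.3199  0.1636] 328 zmax 0.17175434997349737
```

The rail, the low bar and the grey bail are located. The bail is about upright, with its middle near (0.486, 0.287, 0.139). Next I find the long hook's position and which way it faces, and refine the ends of the rail and bar.

Run:
```python
from h import *
np.set_printoptions(precision=3,suppress=True)
for n in('top','scene'):
    p=dict(np.load('last_%s.npz'%n)); w=cloud(p)
    for y0,y1 in((-.29,-.222),(-.39,-.33)):
        m=(w[...,2]>.02)&(w[...,2]<.2)&(abs(w[...,0]-.44)<.05)&(w[...,1]>y0)&(w[...,1]<y1)&~((abs(w[...,0]-.441)<.006)&(abs(w[...,2]-.162)<.006))
        q=w[m]; print(n,len(q)); q=q[np.argsort(-q[:,2])]
        print((q*1000).round().astype(int).tolist()[::2])
    # rail extent and clamps: height above ~ in rail frame
    c=np.array([.635,.0278]); u=np.array([-.1155,.9933]); e=np.array([.9933,.1155])
    d=w[...,:2]-c; s=d@u; t=d@e
    m=(abs(t)<.012)&(abs(w[...,2]-.293)<.012); 
    h,_=np.histogram(s[m],bins=np.arange(-.26,.265,.01)); print('rail s hist',h, s[m].min(),s[m].max())
    g=p['frame'].mean(-1); k=m&(g<110); ss=s[k]; print('dark clamps', np.percentile(ss[ss<0],[5,50,95]),np.percentile(ss[ss>0],[5,50,95]))
    m=(w[...,2]>.13)&(w[...,2]<.18)&(abs(w[...,0]-.441)<.012)&(w[...,1]<-.15)&(w[...,1]>-.5)
    print('bar y',w[m][:,1].min(),w[m][:,1].max())
```

```text
top 79
[[446, -270, 174], [434, -261, 174], [434, -264, 173], [437, -265, 172], [443, -265, 171], [440, -268, 170], [437, -268, 170], [438, -232, 169], [438, -229, 169], [449, -269, 169], [452, -263, 168], [449, -266, 167], [431, -263, 166], [428, -263, 166], [428, -269, 164], [431, -272, 164], [452, -273, 162], [452, -262, 160], [431, -262, 158], [428, -262, 158], [427, -263, 139], [433, -264, 135], [444, -270, 106], [444, -263, 94], [447, -271, 90], [444, -262, 87], [450, -261, 75], [450, -268, 72], [447, -262, 70], [427, -266, 63], [453, -268, 60], [430, -264, 59], [430, -271, 58], [427, -274, 57], [427, -271, 56], [430, -262, 55], [453, -262, 53], [449, -262, 39], [446, -262, 38], [443, -266, 35]]
top 35
[[442, -354, 175], [439, -344, 170], [442, -350, 170], [442, -368, 169], [448, -354, 166], [433, -355, 163], [433, -358, 162], [433, -353, 158], [444, -347, 137], [444, -353, 129], [447, -352, 120], [447, -359, 117], [434, -353, 116], [450, -348, 112], [447, -348, 111], [434, -358, 111], [434, -349, 107], [443, -348, 101]]
rail s hist [ 0  0  8 13 26 27 25 15 16 16 15 15 17 14 17
[... 2576 characters left out ...]
52, 133], [441, -354, 132], [444, -350, 131], [442, -353, 128], [441, -356, 126], [441, -348, 124], [444, -347, 124], [441, -354, 123], [446, -352, 122], [444, -348, 120], [448, -348, 120], [446, -350, 119], [444, -355, 118], [447, -351, 117], [447, -349, 115], [448, -347, 114], [449, -353, 113], [449, -348, 111], [448, -351, 109], [447, -356, 108], [447, -354, 107], [437, -357, 106]]
rail s hist [ 0  0 14 26 83 53 23 27 24 26 26 26 22 23 22 24 22 23 23 19 19 20 23 22
 18 19 17 18 19 23 18 14 20 16 19 17 16 19 16 15 17 16 16 16 14 14 60 34
  5  7  0  0] -0.2334363024747468 0.23617151387011415
dark clamps [-0.219 -0.214 -0.199] [0.2   0.203 0.219]
bar y -0.4254714067315305 -0.1888582844915736
```

The long hook is on the low bar at (0.441, -0.266), with its top at z≈0.167. Its upper free leg points to +x, away from the robot, which is the facing the job needs. Here is the state for the first move.

Run:
```python
from h import *
from scipy.spatial.transform import Rotation as R
o=robot.get_obs(); q=o['ee_rot']; M=R.from_quat([q[1],q[2],q[3],q[0]]).as_matrix()
print(o['clock'],o['eef_pos'],M.round(3),o['gripper_width'],o['force'])
print('yaw of tool y',np.degrees(np.arctan2(M[1,1],M[0,1])))
print('shift cm to (.441,-.266,.26)',(np.array([.441,-.266,.26])-o['eef_pos'])*100)
```

```text
1.0 [ 0.25877231 -0.51348914  0.24525635] [[ 0.893  0.45   0.   ]
 [ 0.45  -0.893  0.   ]
 [ 0.    -0.    -1.   ]] 0.08498786235400796 [ 0.42142553  0.31358019 -0.53190501]
yaw of tool y -63.255878287363494
shift cm to (.441,-.266,.26) [18.22276879 24.74891369  1.4743649 ]
```

Call:
play_rows(steps="0 0 -5 3 4 2 5; 0 0 -10 7 9 4 5; 0 0 -16 11 14 5 4; 0 0 -22 15 19 5 4; 0 0 -26.7 18.2 24.7 5 4; 0 0 -26.7 18.2 24.7 5 4; 0 0 -26.7 18.2 24.7 5 4; 0 0 -26.7 18.2 24.7 5 4")

```text
clock: 2.0
eef_pos: [0.4401, -0.2678, 0.2952]
ee_rot: [0.0, 1.0, -0.0, -0.0]
force: [0.0, 0.3, -0.4]
gripper_width: 0.0401
gripper_force: 0.0
```

Run:
```python
from h import *
np.set_printoptions(precision=4,suppress=True)
p=grab('wrist','w0.png'); print(p['world_from_camera']); o=robot.get_obs(); print(o['eef_pos'],o['gripper_width'],o['joint_positions'])
for t in('hook_top','short_hook_top'):
    for r in robot.look_for(p,t)[:3]: print(t,round(r['conf'],2),(np.array(r['rect'])*[640,400,640,400]).round())
w=cloud(p); m=(w[...,2]>.166)&(w[...,2]<.18)&(abs(w[...,0]-.44)<.03)&(w[...,1]>-.3)&(w[...,1]<-.23)
q=w[m]; print(m.sum(),q.mean(0),q.min(0),q.max(0))
m=(w[...,2]>.155)&(w[...,2]<.17)&(abs(w[...,0]-.44)<.02)&((w[...,1]<-.285)&(w[...,1]>-.33)|(w[...,1]>-.24)&(w[...,1]<-.21)); print('bar',m.sum(),np.median(w[m],0),np.polyfit(w[m][:,1],w[m][:,0],1),w[m].max(0))
print(proj(p,[.441,-.266,.167]))
```

```text
[[ 0.      0.9595  0.2818  0.5119]
 [-1.     -0.      0.     -0.2676]
 [ 0.     -0.2818  0.9595  0.4227]
 [ 0.      0.      0.      1.    ]]
[ 0.4401 -0.268   0.2952] 0.03985191363572328 [-0.7148  0.0424  1.6214 -0.0005  1.4778  0.8574]
hook_top 0.93 [358.   0. 408.  87.]
hook_top 0.71 [313. 155. 330. 217.]
short_hook_top 0.86 [411. 171. 447. 207.]
short_hook_top 0.36 [314. 159. 332. 216.]
351 [ 0.4415 -0.2658  0.168 ] [ 0.4315 -0.2716  0.166 ] [ 0.4508 -0.2597  0.1704]
bar 1048 [ 0.4421 -0.2935  0.1621] [-0.0046  0.4406] [ 0.4456 -0.21    0.1646]
(np.float64(322.5106003392484), np.float64(201.03469727412326))
```

```bash
python3 -c "
import cv2; a=cv2.imread('pics/w0.png'); cv2.imwrite('pics/w1.png',cv2.resize(a[60:320,220:560],None,fx=2.2,fy=2.2,interpolation=cv2.INTER_CUBIC))"
```

```text
(no output)
```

View pics/w1.png

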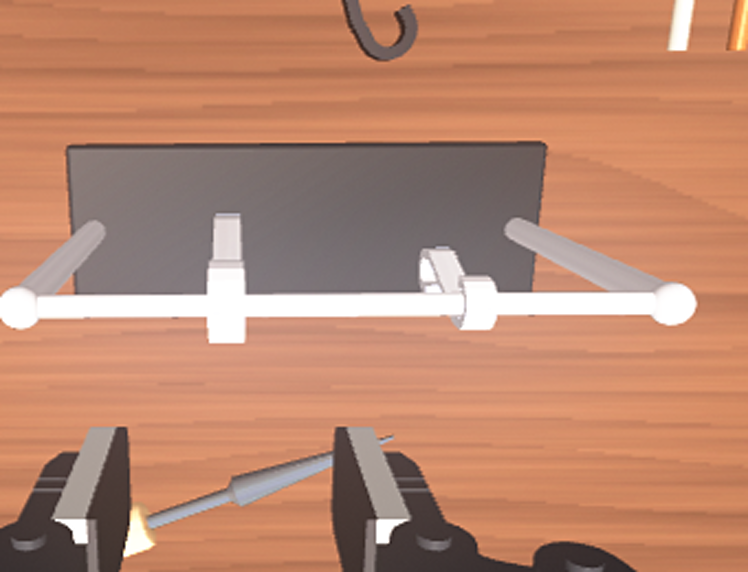

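The crop confirms it. The wide steel hook at full-picture (323,196) is the long one, the short one is at about (437,197), and the black look-alike is at the top edge. I go down on the long one.

Call:
play_rows(steps="0 0 0 0.1 0.2 -3 3; 0 0 0 0.1 0.2 -7 3; 0 0 0 0.1 0.2 -9.5 3; 0 0 0 0.1 0.2 -10.3 3; 0 0 0 0.1 0.2 -10.3 3; 0 0 0 0.1 0.2 -10.3 3; 0 0 0 0.1 0.2 -10.3 3", squeeze=50)

```text
clock: 3.02
eef_pos: [0.4425, -0.2651, 0.1937]
ee_rot: [0.001, 1.0, 0.0, 0.001]
force: [-0.3, 0.1, 0.4]
gripper_width: 0.0298
gripper_force: 0.0
```

Run:
```python
from h import *
for i in range(3):
    p=robot.grab_frame('wrist'); print(robot.get_obs()['eef_pos'].round(4))
    w=cloud(p); m=(w[...,2]>.166)&(w[...,2]<.178)&(abs(w[...,0]-.44)<.02)&(abs(w[...,1]+.265)<.008)
    print(m.sum(), w[m].mean(0).round(4) if m.any() else '')
```

```text
[ 0.4423 -0.265   0.1935]
830 [ 0.4419 -0.2659  0.1679]
[ 0.4422 -0.2648  0.1932]
813 [ 0.4421 -0.2658  0.168 ]
[ 0.4421 -0.2647  0.193 ]
843 [ 0.442 -0.266  0.168]
```

Call:
play_rows(steps="0 0 0 0 -0.1 -0.6 3; 0 0 0 0 -0.1 -1.2 3; 0 0 0 0 -0.1 -1.2 3; 0 0 0 0 -0.1 -1.25 2; 0 0 0 0 -0.1 -1.25 1.4; 0 0 0 0 -0.1 -1.25 0.6; 0 0 0 0 -0.1 -1.25 0.6; 0 0 0 0 -0.1 -1.25 0.6; 0 0 0 0 -0.1 -1.25 0.6", squeeze=50)

```text
clock: 4.3
eef_pos: [0.4419, -0.2657, 0.1801]
ee_rot: [0.0, 1.0, 0.0, 0.0]
force: [-0.3, -0.9, 0.9]
gripper_width: 0.0092
gripper_force: 49.0
```

Call:
play_rows(steps="0 0 0 0 0 0.3 0.6; 0 0 0 0 0 0.8 0.6; 0 0 0 0 0 1.3 0.6; 0 0 0 0 0 1.6 0.6; 0 0 0 0 0 1.6 0.6; 0 0 0 0 0 1.6 0.6")

```text
clock: 5.05
eef_pos: [0.4417, -0.2654, 0.1957]
ee_rot: [-0.0, 1.0, 0.0, -0.0]
force: [-0.3, 0.4, -2.0]
gripper_width: 0.0091
gripper_force: 48.8
```

Run:
```python
from h import *
p=grab('wrist'); q=grab('scene')
a=cv2.resize(p['frame'][100:400,220:520],(500,500)); 
u,v=proj(q,[.441,-.266,.12]); u=int(u);v=int(v); print(u,v)
b=cv2.resize(q['frame'][max(v-45,0):v+45,u-25:u+28],(295,500))
cv2.imwrite('pics/g1.png',np.hstack([a,b])[:,:,::-1])
```

```text
207 253
```

View pics/g1.png

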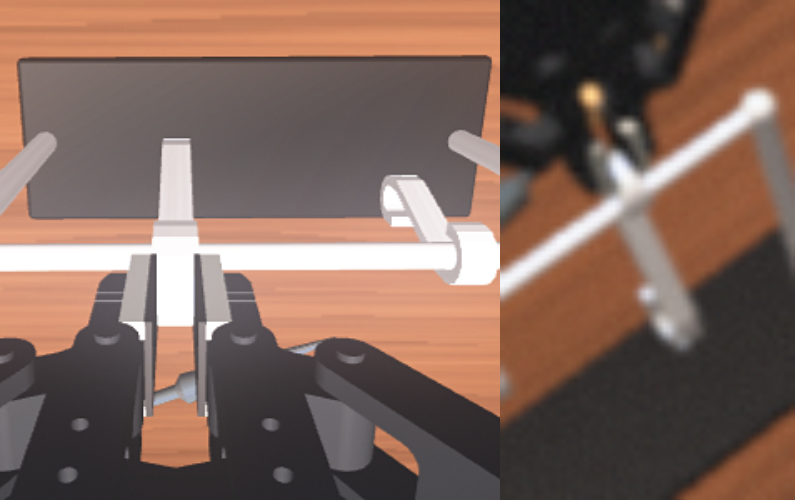

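The hook is held and lifted clear of the bar's top. Next I move it out sideways towards -x, then up.

Call:
play_rows(steps="0 0 0 -0.3 0 0.2 0.6; 0 0 0 -0.8 0 0.4 0.6; 0 0 0 -1.6 0 0.4 0.6; 0 0 0 -2.6 0 0.4 0.6; 0 0 0 -3.6 0 0.5 0.6; 0 0 0 -4.5 0 1.5 0.6; 0 0 0 -4.8 0 4 0.6; 0 0 0 -4.8 0 7.5 0.6; 0 0 0 -4.8 0 11.5 0.6; 0 0 0 -4.8 0 15 0.6; 0 0 0 -4.8 0 15.5 0.6; 0 0 0 -4.8 0 15.5 0.6")

```text
clock: 6.65
eef_pos: [0.3934, -0.2653, 0.3503]
ee_rot: [-0.0, 1.0, 0.0, -0.0]
force: [-0.2, 1.9, -2.6]
gripper_width: 0.0091
gripper_force: 48.9
```

Run:
```python
from h import *
np.set_printoptions(precision=4,suppress=True)
o=robot.get_obs(); print(o['eef_pos'],o['force'],o['gripper_width'])
q=grab('scene','s2.png'); w=cloud(q)
e=o['eef_pos']
m=(abs(w[...,1]-e[1])<.012)&(abs(w[...,0]-e[0])<.04)&(w[...,2]<e[2]-.012)&(w[...,2]>e[2]-.18)
P=w[m]-e; 
for z in range(-155,-10,10):
    k=(P[:,2]*1000>z)&(P[:,2]*1000<=z+10)
    if k.any(): print(z+5,k.sum(),'x',(P[k,0]*1000).round()[:12],'y',(P[k,1].mean()*1000).round(1))
```

```text
[ 0.3934 -0.2653  0.3503] [-0.1902  1.855  -2.6289] 0.009074804996378843
-140 15 x [-18. -10. -11. -13.  -9. -10.  -9.  -6.  -2.  -2.  12.  -1.] y -3.7
-130 24 x [-16. -11. -11. -12. -11.  -9. -10.   8.  10.  11.   7.   8.] y -1.9
-120 26 x [-18. -15. -12. -12. -12.   8.   9.  10.  11.   7.   9.  10.] y -0.9
-110 17 x [ 6.  6.  7.  3.  7.  9.  9.  7.  9.  8.  8. 11.] y -0.4
-100 21 x [0. 3. 5. 5. 4. 7. 6. 3. 7. 1. 6. 7.] y -0.6
-90 24 x [ 1.  1.  1.  2.  2.  4.  2. -1.  1.  3.  4.  3.] y -0.1
-80 21 x [-0. -3.  1. -4. -1.  1.  1.  3.  1. -1. -1. -1.] y -0.6
-70 25 x [-5. -4. -3. -5. -3. -3. -3. -1. -4. -3. -2. -3.] y 0.1
-60 23 x [-10.  -9.  -7.  -6.  -7.  -3.  -7.  -7.  -4.  -9.  -5. -10.] y -0.0
-50 15 x [ -6. -11. -10.  -9.  -7.  -8.  -8.  -8.  -6.  -7.  -5.  -5.] y -0.7
-40 8 x [-11. -11. -13. -13. -10. -11.  -8.  -9.] y -3.6
-30 9 x [-12. -10.  10.  12.  11.  10.   8.  12.  12.] y -0.7
-20 26 x [ 5.  6.  5. 10. 10. 11. 10. 12. 12. 12.  9.  8.] y -0.1
-10 14 x [-11.   2.   3.   2.   2.   6.   7.   7.  10.   8.  10.   7.] y 1.1
```

Call:
play_rows(steps="0 0 0 0.5 1 0 0.6; 0 0 1 2 3.5 0 0.6; 0 0 2 4.5 7 0 0.6; 0 0 3 7 11 0 0.6; 0 0 4 9.5 15 0 0.6; 0 0 5 12 19 -0.5 0.6; 0 0 6 14.5 23 -1 0.6; 0 0 6.6 16.5 26 -1.5 0.6; 0 0 6.6 17.7 28 -1.5 0.6; 0 0 6.6 18.16 28.66 -1.5 0.6; 0 0 6.6 18.16 28.66 -1.5 0.6; 0 0 6.6 18.16 28.66 -1.5 0.6")

```text
clock: 8.2
eef_pos: [0.5749, 0.0204, 0.3356]
ee_rot: [0.0, 0.998, 0.057, -0.0]
force: [0.1, 0.1, -1.6]
gripper_width: 0.0095
gripper_force: 48.9
```

```bash
cat > rel.py <<'E'
from h import *
import sys
np.set_printoptions(precision=4,suppress=True)
def relcheck(src=('wrist','scene')):
    o=robot.get_obs(); E=o['eef_pos']; print(o['clock'],E,o['force'],o['gripper_width'])
    e=np.array([.9933,.1155]);u=np.array([-.1155,.9933]); c=np.array([.635,.0278])
    for n in src:
        p=grab(n); w=cloud(p); d=w[...,:2]-c; s=d@u; t=d@e; z=w[...,2]
        m=(abs(t)<.015)&(z>.285)&(z<.302)&(abs(s)<.15)&(abs(s)>.05)
        if m.sum()>20: print(n,'rail t',t[m].mean()*1000,'z max%',np.percentile(z[m],90),'slope',np.polyfit(s[m],t[m],1),m.sum())
        q=(E[:2]-c); s0=q@u; t0=q@e; print('tcp s,t',s0*1000,t0*1000)
        m=(abs(s-s0)<.015)&(abs(t-t0)<.045)&(z<E[2]-.01)&(z>E[2]-.155)&~((abs(t)<.007)&(abs(z-.29)<.009))
        for zz in range(-155,-10,10):
            k=m&((z-E[2])*1000>zz)&((z-E[2])*1000<=zz+10)
            if k.any(): print(zz+5,'t-t0',np.percentile((t[k]-t0)*1000,[5,30,50,70,95]).round(),'s',(s[k].mean()*1000).round(1))
    return p
E
python3 -c "
from rel import *
relcheck()"
```

```text
8.2 [0.5749 0.0204 0.3356] [ 0.0915  0.0507 -1.5636] 0.009540628812668329
wrist rail t 1.3188464928995673 z max% 0.2950621313647254 slope [0.0001 0.0013] 10926
tcp s,t -0.4187538494648713 -60.50719157662059
-140 t-t0 [13. 13. 13. 13. 13.] s -0.4
-130 t-t0 [13. 13. 13. 13. 13.] s -0.7
-120 t-t0 [11. 12. 12. 13. 13.] s -0.4
-110 t-t0 [ 9.  9. 10. 10. 11.] s -0.4
-100 t-t0 [6. 7. 7. 8. 9.] s -0.6
-90 t-t0 [4. 4. 5. 5. 6.] s -0.3
-80 t-t0 [1. 2. 2. 3. 4.] s -0.4
-70 t-t0 [-1. -0.  0.  0.  1.] s -0.3
-30 t-t0 [13. 13. 13. 13. 13.] s -0.3
-20 t-t0 [ 2. 10. 11. 12. 13.] s -0.1
-10 t-t0 [-9. -2.  2.  5. 11.] s -0.2
scene rail t 1.4424063002743894 z max% 0.297402077927974 slope [0.0002 0.0014] 390
tcp s,t -0.4187538494648713 -60.50719157662059
-150 t-t0 [-6. -6. -6. -6. -6.] s -6.6
-140 t-t0 [-14.  -9.  -6.  -3.   1.] s -3.0
-130 t-t0 [-15. -12. -11. -10.   7.] s -3.3
-120 t-t0 [-15. -11.   6.  10.  12.] s -1.2
-110 t-t0 [ 4.  6.  8.  9. 11.] s -1.9
-100 t-t0 [1. 4. 5. 6. 8.] s -2.8
-90 t-t0 [-0.  3.  4.  4.  6.] s -1.8
-80 t-t0 [-4. -1.  0.  2.  3.] s -2.3
-70 t-t0 [-6. -3. -2. -1. -0.] s -1.4
-60 t-t0 [-8. -6. -5. -4. -3.] s -1.7
-50 t-t0 [-11.  -9.  -7.  -6.  -5.] s -2.2
-40 t-t0 [-15. -11. -10.  -9.  -8.] s -1.6
-30 t-t0 [-16. -13. -11.  -9.  11.] s -4.1
-20 t-t0 [-12.   8.   9.  11.  12.] s -0.9
-10 t-t0 [ 4.  6.  7.  8. 10.] s -4.5
```

The rail lies at +1.3 mm from my estimate and the hook hangs upright in the fingers. I pass the leg's end over the rail, then lower.

Call:
play_rows(steps="0 0 0 1 0.12 0 0.6; 0 0 0 2.5 0.29 -0.2 0.6; 0 0 0 4 0.46 -0.3 0.6; 0 0 0 5.0 0.58 -0.3 0.6; 0 0 0 5.3 0.61 -0.35 0.6; 0 0 0 5.6 0.65 -0.6 0.6; 0 0 0 5.78 0.67 -0.9 0.6; 0 0 0 5.88 0.68 -1.2 0.6; 0 0 0 5.98 0.7 -1.5 0.6; 0 0 0 6.05 0.7 -1.8 0.6; 0 0 0 6.05 0.7 -1.8 0.6; 0 0 0 6.05 0.7 -1.8 0.6")

```text
clock: 9.8
eef_pos: [0.6359, 0.0281, 0.3179]
ee_rot: [-0.0, 0.998, 0.058, 0.0]
force: [-0.1, -0.3, -1.2]
gripper_width: 0.0098
gripper_force: 48.9
```

```bash
python3 -c "
from rel import *
relcheck(('wrist',))"
```

```text
9.8 [0.6359 0.0281 0.3179] [-0.1211 -0.3459 -1.1633] 0.009797099886813324
wrist rail t 2.84106431528982 z max% 0.2949511398564716 slope [-0.0011  0.0028] 10877
tcp s,t 0.20765093405457355 0.9025707088836229
-140 t-t0 [13. 13. 13. 13. 13.] s 0.5
-130 t-t0 [13. 13. 13. 13. 13.] s 0.1
-120 t-t0 [11. 12. 12. 13. 13.] s 0.2
-110 t-t0 [ 9.  9. 10. 11. 11.] s 0.2
-100 t-t0 [6. 7. 7. 8. 9.] s 0.1
-90 t-t0 [4. 4. 5. 5. 6.] s 0.2
-80 t-t0 [1. 2. 2. 3. 3.] s 0.3
-70 t-t0 [-1. -0.  0.  0.  1.] s 0.1
-30 t-t0 [ 6. 13. 13. 13. 13.] s -0.0
-20 t-t0 [ 6. 10. 11. 12. 13.] s 0.4
-10 t-t0 [-9. -2.  2.  5. 11.] s 0.5
```

Call:
play_rows(steps="0 0 0 0.05 0 -0.2 0.6; 0 0 0 0.05 0 -0.4 0.6; 0 0 0 0.05 0 -0.5 0.6; 0 0 0 0.05 0 -0.55 0.6; 0 0 0 0.05 0 -0.55 0.6; 0 0 0 0.05 0 -0.55 0.6")

```text
clock: 10.6
eef_pos: [0.6364, 0.0281, 0.3123]
ee_rot: [-0.0, 0.998, 0.058, 0.0]
force: [-0.1, -0.1, -0.7]
gripper_width: 0.0094
gripper_force: 48.9
```

Call:
play_rows(steps="0 0 0 0 0 -0.03 0.8; 0 0 0 0 0 -0.03 1.1; 0 0 0 0 0 -0.03 1.4; 0 0 0 0 0 -0.03 2; 0 0 0 0 0 -0.03 3; 0 0 0 0 0 -0.03 3; 0 0 0 0 0 1 3; 0 0 0 0 0 3 3; 0 0 0 0 0 6 3; 0 0 0 -3 0 9 3; 0 0 0 -6 0 10 3; 0 0 0 -6 0 10 3")

```text
clock: 12.1
eef_pos: [0.5759, 0.0282, 0.4157]
ee_rot: [0.0, 0.998, 0.058, 0.003]
force: [-0.4, 0.3, 0.0]
gripper_width: 0.0299
gripper_force: 0.0
```

Run:
```python
from h import *
np.set_printoptions(precision=4,suppress=True)
o=robot.get_obs(); print(o['eef_pos'],o['force'],o['joint_positions'])
p=grab('wrist'); q=grab('scene'); t=grab('top')
for n,x in(('scene',q),('top',t),('wrist',p)):
    w=cloud(x); e=np.array([.9933,.1155]);u=np.array([-.1155,.9933]); c=np.array([.6365,.028])
    d=w[...,:2]-c; s=d@u*1000; tt=d@e*1000; z=w[...,2]*1000-299
    m=(abs(s)<25)&(abs(tt)<40)&(z<8)&(z>-150)&~((abs(tt)<9)&(abs(z+9)<9))
    for zz in range(-150,10,10):
        k=m&(z>zz)&(z<=zz+10)
        if k.any(): print(n,zz+5,k.sum(),'t',np.percentile(tt[k],[5,30,50,70,95]).round(),'s',np.percentile(s[k],[5,50,95]).round(1))
u,v=map(int,proj(q,[.6365,.028,.23]))
b=cv2.resize(q['frame'][max(v-60,0):v+60,u-60:u+60],(400,400),interpolation=cv2.INTER_CUBIC)
a=cv2.resize(p['frame'][:,120:520],(400,400))
cv2.imwrite('pics/r1.png',np.hstack([a,b])[:,:,::-1])
```

```text
[0.5759 0.0282 0.4157] [-0.356   0.2613  0.0112] [-0.1011  0.133   1.2831  0.      1.7202  1.3536]
scene -135 4 t [-4. -0.  1.  2.  4.] s [-6.6 -5.4 -4.6]
scene -125 35 t [-9. -6. -2.  1. 12.] s [-6.3 -2.3  5.8]
scene -115 26 t [-11.  -8.  -6.  12.  15.] s [-6.1 -3.3  3.2]
scene -105 21 t [-13. -10.   7.  13.  15.] s [-5.6 -1.   5.4]
scene -95 18 t [ 7.  9. 10. 12. 14.] s [-6.  -1.5  4.6]
scene -85 17 t [2. 6. 7. 8. 9.] s [-6.  -2.1  5.8]
scene -75 22 t [-1.  3.  4.  6.  8.] s [-6.2 -2.8  3.9]
scene -65 12 t [-3.  0.  1.  2.  3.] s [-5.9 -1.9  6.2]
scene -55 21 t [-5. -1. -1.  0.  3.] s [-6.5 -1.7  5.2]
scene -45 19 t [-10.  -5.  -4.  -3.  -2.] s [-6.1 -1.4  5.3]
scene -35 14 t [-9. -6. -6. -6. -4.] s [-6.9 -0.   5.4]
scene -25 1 t [-5. -5. -5. -5. -5.] s [0.4 0.4 0.4]
scene -15 12 t [-16. -13.  -1.  11.  12.] s [-5.9 -4.6  1.6]
scene -5 22 t [-14. -11.  10.  11.  12.] s [-6.2 -2.5  3.9]
scene 5 36 t [-9. -4. -1.  3.  7.] s [-6.5 -0.2  5.8]
wrist -115 4 t [16. 16. 16. 16. 16.] s [-1.3 -0.   2.1]
wrist -105 22 t [15. 15. 15. 16. 16.] s [-5.   1.   6.1]
wrist -15 9 t [-15. -15.  13.  13.  13.] s [-3.4  3.8  5.5]
wrist -5 246 t [-14. -11.   0.  10.  13.] s [-4.8  0.5  6.5]
wrist 5 393 t [-7. -4. -0.  2.  6.] s [-5.2  0.5  5.5]
```

View pics/r1.png

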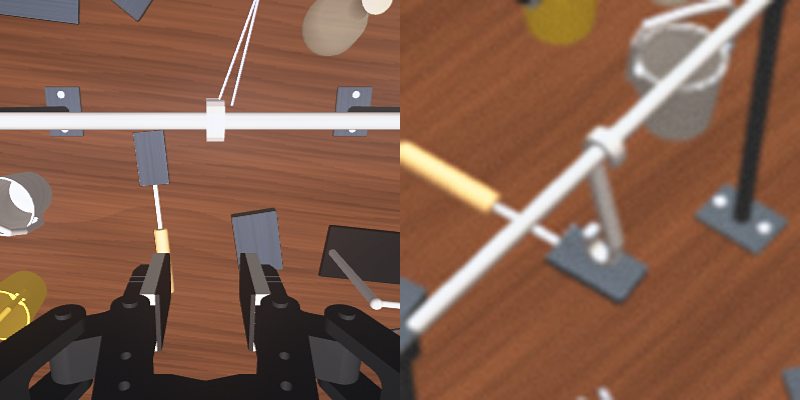

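The hook hangs in the middle of the rail with its lip towards the robot. Next I measure the bail precisely.

Run:
```python
from h import *
np.set_printoptions(precision=4,suppress=True)
for n in('top','scene','wrist'):
    p=dict(np.load('last_%s.npz'%n)); w=cloud(p); x,y,z=w[...,0],w[...,1],w[...,2]
    box=(abs(x-.486)<.07)&(abs(y-.285)<.07)
    m=box&(z>.13)&(z<.155); P=w[m]
    if len(P)>15:
        c=P.mean(0); u=np.linalg.svd(P-c,full_matrices=False)[2][0]; u*=np.sign(u[1]); t=(P-c)@u
        r=P-c-np.outer(t,u); k=np.linalg.norm(r,axis=1)<.008; P=P[k]; c=P.mean(0); u=np.linalg.svd(P-c,full_matrices=False)[2][0]; u*=np.sign(u[1]); t=(P-c)@u
        print(n,'bail c',c,'u',u,'az',np.degrees(np.arctan2(u[1],u[0])),'mid',c+u*(t.min()+t.max())/2,'half',(t.max()-t.min())/2,'zmax',np.percentile(P[:,2],[50,90]),len(P))
    m=box&(z>.07)&(z<.088); P=w[m][:,:2]
    if len(P)>15:
        A=np.c_[2*P,np.ones(len(P))]; s=np.linalg.lstsq(A,(P**2).sum(1),rcond=None)[0]; print(n,'rim c',s[:2],'r',np.sqrt(s[2]+s[:2]@s[:2]),len(P))
```

```text
top bail c [0.4839 0.2862 0.1401] u [0.3684 0.9296 0.0096] az 68.37932769806145 mid [0.4841 0.2868 0.1401] half 0.044082073601559704 zmax [0.1404 0.1439] 73
top rim c [0.4807 0.2885] r 0.04050233769875299 103
scene bail c [0.4845 0.2874 0.1401] u [ 0.3668  0.9303 -0.0045] az 68.4804726217774 mid [0.4851 0.2889 0.1401] half 0.04557010449079656 zmax [0.1405 0.1436] 79
scene rim c [0.4812 0.2899] r 0.041280555281634504 178
wrist bail c [0.4859 0.2878 0.1388] u [0.3721 0.9282 0.0092] az 68.15572069605115 mid [0.4864 0.2891 0.1388] half 0.04541789236944335 zmax [0.1393 0.1411] 552
wrist rim c [0.4813 0.2903] r 0.04189098918692162 786
```

Next I plan the leaned grasp: 50° lean, fingers closing across the rod, 27 mm to the +u side of the bail's middle.

```bash
cat > plan.py <<'E'
import numpy as np
from scipy.spatial.transform import Rotation as R
def tool(uaz,lean,rel):
    "tool x near rod dir u (azimuth deg); heading = uaz-90+rel"
    u=np.array([np.cos(np.radians(uaz)),np.sin(np.radians(uaz)),0]); h=np.radians(uaz-90+rel); l=np.radians(lean)
    d=np.array([np.sin(l)*np.cos(h),np.sin(l)*np.sin(h),-np.cos(l)])
    y=np.cross(d,u); y/=np.linalg.norm(y); return R.from_matrix(np.c_[np.cross(y,d),y,d]),d,u
def delta(Rc,pc,Rt,pt):
    r=np.degrees((Rt*Rc.inv()).as_rotvec()); s=(np.array(pt)-pc)*100
    return r.round(1),s.round(2)
E
python3 - <<'E'
from plan import *; from h import robot
o=robot.get_obs(); q=o['ee_rot']; Rc=R.from_quat([*q[1:],q[0]]); print(Rc.as_matrix().round(3),o['eef_pos'],o['qvel'].round(3))
Rc=R.from_matrix([[np.cos(np.radians(6.64)),np.sin(np.radians(6.64)),0],[np.sin(np.radians(6.64)),-np.cos(np.radians(6.64)),0],[0,0,-1]]); pc=np.array([.5764,.0281,.4123])
for rel in(-12,-6,0):
    Rt,d,u=tool(68.3,50,rel); g=np.array([.4845,.288,.138])+.027*u
    print(rel,'head',-21.7+rel,delta(Rc,pc,Rt,g-d*.106+[0,0,.12]),np.linalg.norm(delta(Rc,pc,Rt,g)[0]), d.round(3))
E
```

```text
[[ 0.993  0.116  0.   ]
 [ 0.116 -0.993  0.   ]
 [ 0.     0.    -1.   ]] [0.57669075 0.02806512 0.41211799] [-0.     0.022  0.006  0.     0.001  0.001]
-12 head -33.7 (array([-46.1, -24.1,  53.6]), array([-14.95,  33.  ,  -8.62])) 74.692569911605 [ 0.637 -0.425 -0.643]
-6 head -27.7 (array([-44. , -28.1,  55.6]), array([-15.38,  32.27,  -8.62])) 76.26906319078529 [ 0.678 -0.356 -0.643]
0 head -21.7 (array([-41.6, -31.9,  57.5]), array([-15.74,  31.5 ,  -8.62])) 77.8101535790799 [ 0.712 -0.283 -0.643]
```

Call:
play_rows(steps="-4.5 -2.7 5.5 -2 3.5 0 3; -9 -5.4 11 -4 7 0 3; -13.5 -8 16.5 -6 10.5 -1 3; -18 -10.8 22 -8 14 -2 3; -22.5 -13.5 27.5 -10 17.5 -3 3; -27 -16 33 -11.5 21 -4 3; -31.5 -18.8 38.5 -13 24.5 -5 3; -36 -21.5 44 -14 27.5 -6.5 3; -40.5 -24.2 49.5 -15 30 -8 3; -44.7 -26.8 54.9 -15.2 32.5 -8.6 3; -44.7 -26.8 54.9 -15.2 32.5 -8.6 3; -44.7 -26.8 54.9 -15.2 32.5 -8.6 3", squeeze=80)

```text
clock: 13.75
eef_pos: [0.4248, 0.3531, 0.3261]
ee_rot: [0.374, 0.763, 0.49, 0.195]
force: [0.8, -0.2, 0.3]
gripper_width: 0.0304
gripper_force: 0.0
```

Run:
```python
from plan import *; from h import *
np.set_printoptions(precision=4,suppress=True)
p=grab('wrist','w3.png')
o=robot.get_obs(); q=o['ee_rot']; Rc=R.from_quat([*q[1:],q[0]]); print(o['joint_positions'],o['qvel'].round(3))
Rt,d,u=tool(68.3,50,-8); g=np.array([.4845,.288,.138])+.027*u
print(o['eef_pos'],'err',delta(Rc,o['eef_pos'],Rt,g-d*.106+[0,0,.12]),'tool z',Rc.as_matrix()[:,2])
w=cloud(p); x,y,z=w[...,0],w[...,1],w[...,2]
m=(abs(x-.486)<.07)&(abs(y-.285)<.07)&(z>.128)&(z<.155); P=w[m]; print(len(P))
if len(P)>15:
    c=P.mean(0); v=np.linalg.svd(P-c,full_matrices=False)[2][0]; v*=np.sign(v[1]); t=(P-c)@v
    print('c',c,'u',v,np.degrees(np.arctan2(v[1],v[0])),'mid',c+v*(t.min()+t.max())/2,(t.max()-t.min())/2,np.percentile(P[:,2],[50,95]))
```

```text
[ 0.9565  0.1102  1.7087 -0.8994  1.3398  1.6153] [-0.012 -0.016 -0.002 -0.001  0.    -0.001]
[0.4251 0.3529 0.3268] err (array([-0.1,  0. ,  0.1]), array([-0.11,  0.05, -0.07])) tool z [ 0.665  -0.3795 -0.6433]
886
c [0.4855 0.2956 0.138 ] u [ 0.37    0.9288 -0.0204] 68.2820495097018 mid [0.4841 0.2921 0.1381] 0.04576079001604556 [0.1388 0.1411]
```

Call:
play_rows(steps="0 0 0 0 0.1 -3 3; 0 0 0 0 0.1 -6 3; 0 0 0 0 0.1 -9 3; 0 0 0 0 0.1 -12 3; 0 0 0 1 -0.5 -13 3; 0 0 0 2.5 -1.4 -14.4 3; 0 0 0 3.4 -1.9 -15.3 3; 0 0 0 3.4 -1.9 -15.3 3; 0 0 0 3.4 -1.9 -15.3 3")

```text
clock: 14.92
eef_pos: [0.4588, 0.3344, 0.1742]
ee_rot: [0.374, 0.763, 0.49, 0.196]
force: [-0.4, 0.1, 0.6]
gripper_width: 0.0299
gripper_force: 0.0
```

Run:
```python
from plan import *; from h import *
np.set_printoptions(precision=4,suppress=True)
p=grab('wrist')
o=robot.get_obs(); q=o['ee_rot']; Rc=R.from_quat([*q[1:],q[0]]); print(o['joint_positions'],o['qvel'].round(3),o['eef_pos'],Rc.as_matrix()[:,2])
w=cloud(p); m=(abs(w[...,0]-.486)<.07)&(abs(w[...,1]-.285)<.07)&(w[...,2]>.120)&(w[...,2]<.155)
T=(w-o['eef_pos'])@Rc.as_matrix()*1000
P=T[m]; print(len(P))
for a in range(-110,40,10):
    k=(P[:,0]>a)&(P[:,0]<=a+10)
    if k.sum()>3: print(a+5,k.sum(),P[k].mean(0).round(1), 'min',P[k].min(0).round(1),'max',P[k].max(0).round(1))
a=cv2.resize(p['frame'],(800,500)); cv2.imwrite('pics/w4.png',a[:,:,::-1])
```

```text
[ 0.8826  0.3107  1.8267 -1.012   1.0976  1.8495] [ 0.01  -0.     0.003 -0.    -0.001  0.001] [0.4586 0.3346 0.1742] [ 0.6663 -0.378  -0.6428]
2634
-75 19 [-71.5 -15.3  69.2] min [-73.5 -17.3  66.8] max [-70.  -11.9  71. ]
-65 277 [-65.   -8.4  64.6] min [-69.9 -17.2  57.8] max [-60.1   0.7  73.2]
-55 176 [-55.   -2.8  59.4] min [-60.   -6.6  57.4] max [-50.    1.3  62.7]
-45 183 [-44.7  -2.2  57.8] min [-49.9  -5.9  55.6] max [-40.    1.8  61.3]
-35 186 [-34.8  -1.7  56.4] min [-40.   -5.9  54.2] max [-30.1   2.4  60.4]
-25 209 [-25.   -1.4  55.1] min [-29.9  -5.1  52.5] max [-20.1   2.3  57.7]
-15 225 [-15.   -1.7  54.3] min [-20.   -5.6  51.9] max [-10.1   2.3  57.5]
-5 251 [-5.  -3.2 50.7] min [-10.  -15.9  11.9] max [-0.1  1.7 57.2]
5 428 [  5.8 -12.2  32.6] min [  0.  -29.4  -5. ] max [ 9.9  1.1 56.5]
15 481 [15.  -8.4 47.2] min [ 10.  -22.4   3.5] max [19.9  0.5 61.3]
25 199 [ 22.6 -12.9  59.5] min [ 20.  -18.4  55.6] max [26.4 -5.4 64.1]
```

View pics/w4.png

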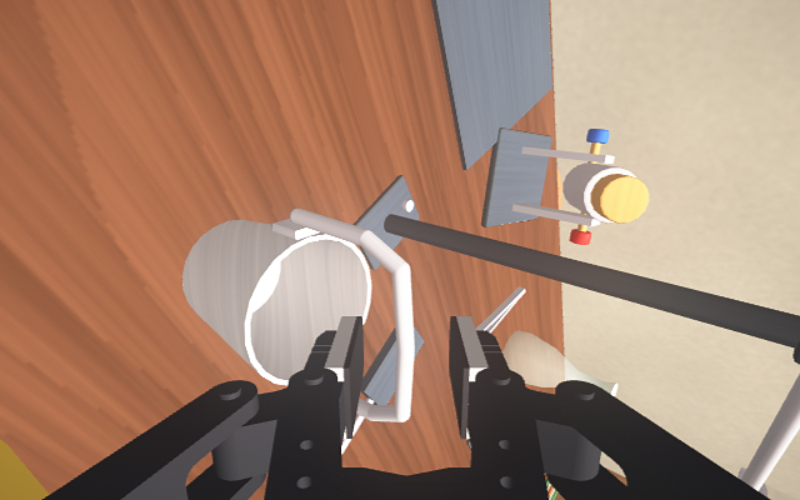

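The rod runs between the fingers. It is at tool y about -1.7 mm and 56 mm ahead, and the middle of the bail is 23 mm to the hook side. I advance 49 mm with small corrections, then close.

Call:
play_rows(steps="0 0 0 1 -0.45 -1 3; 0 0 0 2 -0.95 -2 3; 0 0 0 3 -1.4 -3 3; 0 0 0 3.3 -1.55 -3.3 3; 0 0 0 3.3 -1.55 -3.3 3; 0 0 0 3.3 -1.55 -3.3 2.2; 0 0 0 3.3 -1.55 -3.3 1.4; 0 0 0 3.3 -1.55 -3.3 0.8; 0 0 0 3.3 -1.55 -3.3 0.3; 0 0 0 3.3 -1.55 -3.3 0.3; 0 0 0 3.3 -1.55 -3.3 0.3", squeeze=80)

```text
clock: 16.35
eef_pos: [0.4919, 0.3185, 0.1417]
ee_rot: [0.375, 0.762, 0.49, 0.196]
force: [-1.9, -1.6, 6.1]
gripper_width: 0.0046
gripper_force: 79.4
```

Call:
play_rows(steps="0 0 0 0 0 0.4 0.3; 0 0 0 0 0 1 0.3; 0 0 0 0 0 2 0.3; 0 0 0 0 0 3.2 0.3; 0 0 0 0 0 4.6 0.3; 0 0 0 0 0 6 0.3; 0 0 0 0 0 7 0.3; 0 0 0 0 0 7.3 0.3; 0 0 0 0 0 7.3 0.3; 0 0 0 0 0 7.3 0.3")

```text
clock: 17.6
eef_pos: [0.491, 0.3183, 0.2125]
ee_rot: [0.374, 0.762, 0.49, 0.195]
force: [-0.0, 0.1, -3.0]
gripper_width: 0.0048
gripper_force: 78.3
```

```bash
cat > bail.py <<'E'
from plan import *; from h import *
np.set_printoptions(precision=4,suppress=True)
def toolobs():
    o=robot.get_obs(); q=o['ee_rot']; return o,R.from_quat([*q[1:],q[0]])
def bail():
    p=grab('wrist'); o,Rc=toolobs(); print(o['clock'],o['joint_positions'],o['eef_pos'],o['force'],o['gripper_width'])
    w=cloud(p); T=(w-o['eef_pos'])@Rc.as_matrix()*1000; z=w[...,2]
    m=(abs(T[...,1])<12)&(T[...,0]<-12)&(T[...,0]>-58)&(T[...,2]>-5)&(T[...,2]<30); P=T[m]; print(len(P))
    c=P.mean(0); v=np.linalg.svd(P-c,full_matrices=False)[2][0]; v*=np.sign(v[0]); print('rod tool c',c,'dir',v,'world dir',Rc.apply(v),'spread y',np.percentile(P[:,1],[5,95]),'z',np.percentile(P[:,2],[5,95]))
    m=(abs(T[...,1])<30)&(T[...,0]<-12)&(T[...,0]>-90)&(T[...,2]>-5)&(T[...,2]<40); P=T[m]
    for a in range(-90,-10,6):
        k=(P[:,0]>a)&(P[:,0]<=a+6)
        if k.sum()>3: print(a+3,k.sum(),np.median(P[k],0).round(1))
    return p
E
python3 - <<'E'
from bail import *
bail()
q=grab('scene'); w=cloud(q); o,Rc=toolobs(); e=o['eef_pos']
print([ (n,[ (round(r['conf'],2),(np.array(r['rect'])*[640,400,640,400]).round().tolist()) for r in robot.look_for(q,n)[:2]]) for n in('pail_base',)])
u,v=map(int,proj(q,e-[0,0,.06])); cv2.imwrite('pics/p1.png',cv2.resize(q['frame'][max(v-60,0):v+60,u-70:u+70],(700,600),interpolation=cv2.INTER_CUBIC)[:,:,::-1])
E
```

```text
17.65 [ 0.814   0.2572  1.798  -0.9927  1.0935  1.7327] [0.491  0.3183 0.2125] [-0.3857  0.055  -2.6567] 0.004550407152110975
985
rod tool c [-32.1726  -1.8933   6.3753] dir [ 0.9905  0.0856 -0.1076] world dir [0.4188 0.9057 0.0656] spread y [-6.11    1.1454] z [4.3126 9.0657]
-51 75 [-49.3  -3.    8.3]
-45 160 [-44.8  -3.4   7.7]
-39 183 [-39.1  -2.9   7.1]
-33 148 [-33.3  -1.6   6.1]
-27 136 [-26.9  -1.1   5.3]
-21 139 [-20.7  -1.1   5.1]
-15 144 [-15.   -0.9   4.9]
[('pail_base', [(0.71, [322.0, 116.0, 346.0, 158.0]), (0.63, [355.0, 127.0, 390.0, 169.0])])]
```

View pics/p1.png

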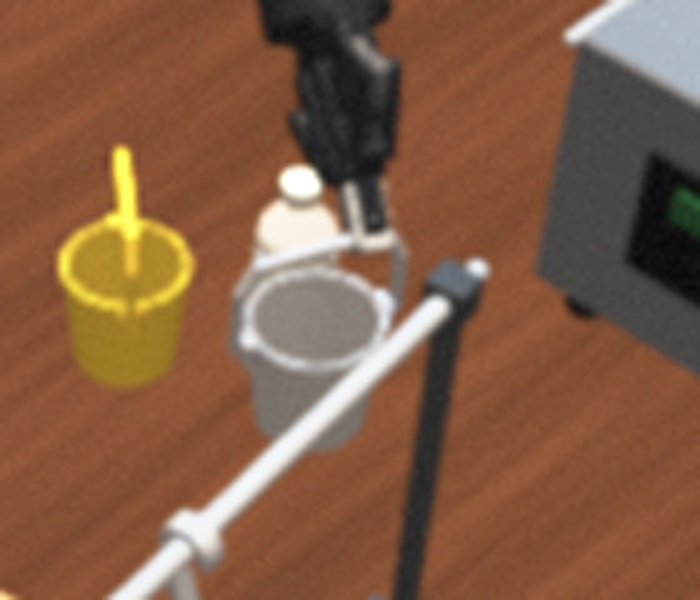

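The grey pail is held by its bail beside the middle, hanging level. Next I work out the staging pose in front of the hook.

Run:
```python
from bail import *
o,Rc=toolobs(); m=np.array([-.026,-.0015,.0075])
u=np.array([-.1155,.9933,0]); e=np.array([.9933,.1155,0]); c=np.array([.6365,.028,0])
Rt=R.from_euler('z',28.3,degrees=True)*Rc
print('rod now',o['eef_pos']+Rc.apply(m), 'toolz',Rt.as_matrix()[:,2])
for t,z in((-.08,.21),(-.03,.2)):
    pt=c+e*t+[0,0,z]-Rt.apply(m); print(t,pt,(pt-o['eef_pos'])*100)
```

```text
rod now [0.4837 0.2927 0.2084] toolz [ 0.7653 -0.0188 -0.6433]
-0.08 [0.5514 0.0449 0.2142] [  6.0251 -27.3443   0.1571]
-0.03 [0.601  0.0507 0.2042] [ 10.9916 -26.7668  -0.8429]
```

Call:
play_rows(steps="0 0 0.6 0.1 -0.5 0 0.3; 0 0 2.2 0.5 -2.2 0 0.3; 0 0 4.8 1 -4.6 0 0.3; 0 0 7.9 1.7 -7.6 0 0.3; 0 0 11.3 2.4 -10.9 0.1 0.3; 0 0 14.7 3.1 -14.2 0.1 0.3; 0 0 18.1 3.8 -17.5 0.1 0.3; 0 0 21.2 4.5 -20.5 0.2 0.3; 0 0 24 5.1 -23.2 0.2 0.3; 0 0 26.3 5.6 -25.4 0.2 0.3; 0 0 27.7 5.9 -26.8 0.2 0.3; 0 0 28.3 6 -27.3 0.2 0.3")

```text
clock: 19.25
eef_pos: [0.5444, 0.0606, 0.2091]
ee_rot: [0.308, 0.63, 0.659, 0.272]
force: [-0.5, 0.2, -2.7]
gripper_width: 0.0044
gripper_force: 78.3
```

Call:
play_rows(steps="0 0 0 0 0 0 0.3; 0 0 0 0 0 0 0.3; 0 0 0 0 0 0 0.3; 0 0 0 0 0 0 0.3")

```text
clock: 19.75
eef_pos: [0.5454, 0.0621, 0.2101]
ee_rot: [0.309, 0.63, 0.659, 0.273]
force: [-0.4, -0.3, -3.0]
gripper_width: 0.0046
gripper_force: 78.4
```

Run:
```python
from bail import *
p=bail(); o,Rc=toolobs()
w=cloud(p); u=np.array([-.1155,.9933]); e=np.array([.9933,.1155]); c=np.array([.6365,.028])
d=w[...,:2]-c; s=d@u*1000; t=d@e*1000; z=w[...,2]*1000
m=(abs(s)<12)&(abs(t)<35)&(z>155)&(z<310); print('hook px',m.sum())
for zz in range(155,310,8):
    k=m&(z>zz)&(z<=zz+8)
    if k.sum()>3: print(zz+4,k.sum(),'t',np.percentile(t[k],[2,20,50,80,98]).round(1),'s',np.percentile(s[k],[5,50,95]).round(1))
m=(abs(s)<60)&(t>-140)&(t<-40)&(z>50)&(z<230)
for zz in range(55,215,10):
    k=m&(z>zz)&(z<=zz+10)
    if k.sum()>3: print('pail',zz+5,k.sum(),'t',np.percentile(t[k],[2,50,98]).round(1),'s',np.percentile(s[k],[2,50,98]).round(1))
cv2.imwrite('pics/w5.png',cv2.resize(p['frame'],(800,500))[:,:,::-1])
```

```text
19.8 [-0.0482 -0.1747  2.2434  0.0306  0.223  -0.1198] [0.5454 0.062  0.2102] [ 0.1427 -0.1195 -2.1283] 0.00435494037012082
986
rod tool c [-32.2157  -1.8237   6.5106] dir [ 0.9905  0.082  -0.1104] world dir [-0.0448  0.9964  0.0719] spread y [-5.7466  1.4432] z [4.413  9.3489]
-51 71 [-49.4  -3.4   8.7]
-45 172 [-45.   -2.9   7.8]
-39 172 [-39.   -2.5   7.1]
-33 152 [-33.5  -1.5   6.4]
-27 132 [-27.   -1.1   5.6]
-21 144 [-21.   -0.7   5.2]
-15 143 [-15.1  -1.1   5. ]
hook px 7579
167 204 t [-9.5 -3.5  2.6  6.4 11.6] s [0.  6.2 6.8]
175 357 t [-12.7 -10.5   8.3  10.   14.6] s [-4.1  4.1  6.8]
183 446 t [-13.1 -12.3  -7.1  10.1  14.8] s [-4.8  2.6  6.6]
191 360 t [-12.9 -11.2   8.4   9.8  14.3] s [-4.8  2.1  6.7]
199 222 t [ 5.5  6.4  7.2  8.6 12.9] s [-4.7  2.8  6.7]
207 240 t [ 3.   4.   4.9  6.4 10.8] s [-4.8  3.1  6.8]
215 264 t [0.8 1.7 2.7 4.2 8.2] s [-4.7  2.8  6.8]
223 285 t [-1.7 -0.4  0.4  1.9  5.7] s [-4.8  3.   6.7]
231 317 t [-3.8 -2.7 -1.8 -0.4  3.8] s [-4.6  3.   6.8]
239 350 t [-6.1 -5.1 -4.1 -2.7  1.2] s [-4.7  2.8  6.8]
247 386 t [-8.3 -7.4 -6.4 -4.8 -1. ] s [-4.9  
[... 443 characters left out ...]
97 t [-119.3  -77.5  -55.2] s [-11.7   3.1  53.8]
pail 80 1538 t [-120.8  -85.3  -53.8] s [-13.2   9.4  54.6]
pail 90 1872 t [-122.   -86.3  -53.1] s [-14.3   7.7  55.3]
pail 100 2169 t [-123.4  -87.1  -52.4] s [-15.5   8.5  56.1]
pail 110 2358 t [-124.9  -90.   -51.8] s [-16.2  10.8  56.9]
pail 120 2107 t [-126.4  -91.3  -51.1] s [-14.2  24.7  57.5]
pail 130 2191 t [-127.8  -90.3  -50.4] s [-14.6  28.7  58.2]
pail 140 2475 t [-129.3 -101.6  -49.7] s [-13.4  31.8  58.9]
pail 150 1184 t [-128.9  -98.2  -47.9] s [14.3 47.4 59.6]
pail 190 37 t [-93.6 -84.8 -83.3] s [50.3 53.9 59.9]
pail 200 920 t [-102.3  -87.9  -79.8] s [-5.2 52.7 59.8]
pail 210 2849 t [-139.1  -86.4  -75.2] s [-3.5 47.4 57.9]
```

View pics/w5.png

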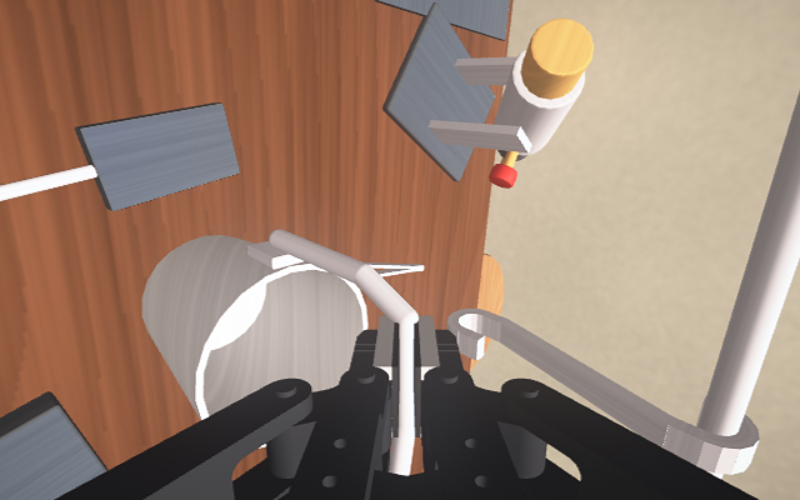

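The hook's lower curl is plain in this view at about (470,325). The cup is at t≈+0.8 mm, s≈+1 mm, and the lip's end is at z≈0.191 to 0.194. The pail hangs to the left of it. I compute the entry path.

```bash
cat > path.py <<'E'
from bail import *
u=np.array([-.1155,.9933,0]); e=np.array([.9933,.1155,0]); c=np.array([.6365,.028,0])
def path(pts,m=(-.026,-.0013,.0085)):
    o,Rc=toolobs(); r=o['eef_pos']+Rc.apply(m); q=r-c
    print('rod t %.1f s %.1f z %.1f'%(q@e*1000,q@u*1000,r[2]*1000),'toolz',Rc.as_matrix()[:,2],'tooly',Rc.as_matrix()[:,1])
    for t,s,z in pts: print((t,s,z),((c+e*t/1000+u*s/1000+[0,0,z/1000]-r)*100).round(2))
E
python3 - <<'E'
from path import *
path([(-60,1,205),(-40,1,205),(-20,1,204),(-8,1,203),(-2,1,203),(-1,1,196),(0.5,1,186),(.8,1,176)])
E
```

```text
rod t -83.7 s 17.6 z 205.2 toolz [ 0.7507 -0.0294 -0.66  ] tooly [0.6604 0.058  0.7486]
(-60, 1, 205) [ 2.54 -1.37 -0.02]
(-40, 1, 205) [ 4.53 -1.14 -0.02]
(-20, 1, 204) [ 6.52 -0.91 -0.12]
(-8, 1, 203) [ 7.71 -0.77 -0.22]
(-2, 1, 203) [ 8.3  -0.7  -0.22]
(-1, 1, 196) [ 8.4  -0.69 -0.92]
(0.5, 1, 186) [ 8.55 -0.67 -1.92]
(0.8, 1, 176) [ 8.58 -0.67 -2.92]
```

Call:
play_rows(steps="0 0 0 0.4 -0.3 0 0.3; 0 0 0 1.1 -0.8 0 0.3; 0 0 0 2 -1.2 0.1 0.3; 0 0 0 3 -1.3 0.1 0.3; 0 0 0 4 -1.2 0.1 0.3; 0 0 0 5 -1.1 0.1 0.3; 0 0 0 5.7 -1 0.1 0.3; 0 0 0 6 -0.97 0.1 0.3; 0 0 0 6 -0.97 0.1 0.3; 0 0 0 6 -0.97 0.1 0.3; 0 0 0 6 -0.97 0.1 0.3")

```text
clock: 21.18
eef_pos: [0.6053, 0.0518, 0.2112]
ee_rot: [0.309, 0.63, 0.658, 0.273]
force: [0.6, 0.0, -3.1]
gripper_width: 0.0042
gripper_force: 78.3
```

```bash
cat >> path.py <<'E'
def views():
    p=grab('wrist'); o,Rc=toolobs(); print(o['clock'],o['force'],o['joint_positions'],o['qvel'].round(3))
    w=cloud(p); d=w-c; s=d@u*1000; t=d@e*1000; z=w[...,2]*1000; T=(w-o['eef_pos'])@Rc.as_matrix()*1000
    rod=(abs(T[...,1]+1.3)<8)&(T[...,0]<-14)&(T[...,0]>-50)&(T[...,2]>-2)&(T[...,2]<22)
    for a in(-46,-38,-30,-22):
        k=rod&(abs(T[...,0]-a)<4)
        if k.sum()>5: print('rod x',a,k.sum(),'y',np.percentile(T[k][:,1],[3,97]).round(1),'z',np.percentile(T[k][:,2],[3,97]).round(1),'| t',np.percentile(t[k],[3,97]).round(1),'s',s[k].mean().round(1),'z',np.percentile(z[k],[3,97]).round(1))
    m=(abs(s-1)<9)&(t>-18)&(t<20)&(z>160)&(z<230)&~rod
    for zz in range(160,228,5):
        k=m&(z>zz)&(z<=zz+5)
        if k.sum()>3: print('hook',zz+2.5,k.sum(),'t',np.percentile(t[k],[2,20,50,80,98]).round(1),'s',np.percentile(s[k],[2,98]).round(1))
    return p
E
python3 - <<'E'
from path import *
views()
path([(-8,1,203.5),(-2,1,203),(-1,1,196),(0.5,1,186),(.8,1,176)])
E
```

```text
21.225 [ 0.2346 -0.2894 -2.6149] [-0.0672 -0.0346  2.1176  0.0988  0.2094 -0.1984] [-0.001 -0.    -0.002  0.001 -0.001 -0.   ]
rod x -46 217 y [-6.7  0.6] z [ 6.7 10.4] | t [-30.8 -25.4] s -19.1 z [202.5 208.7]
rod x -38 233 y [-6.2  1.5] z [5.8 9.8] | t [-30.3 -24.6] s -11.3 z [202.8 209.4]
rod x -30 181 y [-3.8  1.5] z [4.8 7. ] | t [-29.5 -25.2] s -3.3 z [206.3 210.2]
rod x -22 190 y [-3.3  1.4] z [4.  6.5] | t [-28.9 -24.8] s 4.9 z [206.2 210.2]
hook 162.5 4 t [1.4 1.7 2.1 2.5 2.9] s [6.5 6.9]
hook 202.5 5 t [10.7 10.8 10.9 11.3 12.4] s [5.8 6.8]
hook 207.5 41 t [ 5.3  7.1  8.7 10.  10.9] s [5.6 7.4]
hook 212.5 84 t [3.1 4.4 6.2 7.7 9.5] s [5.5 7. ]
hook 217.5 117 t [1.  1.7 3.7 6.  7.8] s [3.8 7.2]
hook 222.5 115 t [-0.5  0.7  2.8  4.8  6.7] s [4.9 7.2]
hook 227.5 48 t [-0.3  1.   2.1  3.7  5. ] s [5.6 7.1]
rod t -25.3 s 0.5 z 206.4 toolz [ 0.7509 -0.03   -0.6597] tooly [0.6602 0.0573 0.7489]
(-8, 1, 203.5) [ 1.72  0.25 -0.29]
(-2, 1, 203) [ 2.31  0.32 -0.34]
(-1, 1, 196) [ 2.41  0.33 -1.04]
(0.5, 1, 186) [ 2.56  0.35 -2.04]
(0.8, 1, 176) [ 2.59  0.35 -3.04]
```

Call:
play_rows(steps="0 0 0 0.3 0.05 -0.1 0.3; 0 0 0 0.8 0.1 -0.2 0.3; 0 0 0 1.4 0.17 -0.3 0.3; 0 0 0 1.9 0.24 -0.3 0.3; 0 0 0 2.2 0.29 -0.3 0.3; 0 0 0 2.3 0.3 -0.3 0.3; 0 0 0 2.3 0.3 -0.3 0.3; 0 0 0 2.3 0.3 -0.3 0.3; 0 0 0 2.3 0.3 -0.3 0.3")

```text
clock: 22.35
eef_pos: [0.6284, 0.0548, 0.2083]
ee_rot: [0.309, 0.63, 0.658, 0.273]
force: [0.8, -0.5, -2.8]
gripper_width: 0.0046
gripper_force: 78.3
```

Run:
```python
from path import *
views()
path([(-2,1,203),(-1,1,196),(0.5,1,186),(.8,1,176)])
q=grab('scene'); uu,v=map(int,proj(q,[.6365,.028,.19])); cv2.imwrite('pics/h1.png',cv2.resize(q['frame'][v-60:v+60,uu-60:uu+60],(600,600),interpolation=cv2.INTER_CUBIC)[:,:,::-1])
```

```text
22.4 [-0.051  -0.2081 -1.5965] [-0.0558  0.0237  2.0674  0.0599  0.2005 -0.1528] [-0.001 -0.    -0.003  0.002  0.001  0.   ]
rod x -46 223 y [-6.6  0.7] z [ 6.6 10. ] | t [-7.5 -2.2] s -18.8 z [199.8 205.8]
rod x -38 237 y [-6.1  1.6] z [5.8 9.6] | t [-6.9 -1.3] s -10.9 z [200.1 206.5]
rod x -30 172 y [-3.7  1.6] z [4.5 7.3] | t [-6.2 -1.6] s -2.8 z [203.5 207.2]
rod x -22 188 y [-3.2  1.5] z [4.2 6.3] | t [-5.4 -1.7] s 5.0 z [203.4 207.2]
hook 162.5 26 t [-3.1 -0.8  1.9  4.4  7.3] s [5.5 6.5]
hook 167.5 192 t [-8.  -4.7 -0.4  2.8  7.2] s [2.6 7. ]
hook 172.5 125 t [-11.9 -10.6  -7.9  -4.4  -0.4] s [3.7 7. ]
hook 177.5 32 t [-12.4 -11.8 -10.6  -8.9  -7.7] s [5.3 7.1]
rod t -2.1 s 0.8 z 203.3 toolz [ 0.7509 -0.03   -0.6597] tooly [0.6602 0.0572 0.7489]
(-2, 1, 203) [ 0.    0.02 -0.03]
(-1, 1, 196) [ 0.1   0.03 -0.73]
(0.5, 1, 186) [ 0.25  0.05 -1.73]
(0.8, 1, 176) [ 0.28  0.05 -2.73]
```

View pics/h1.png

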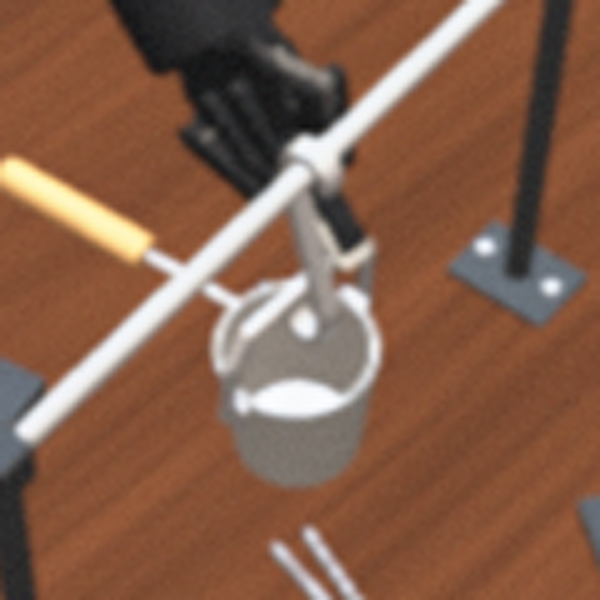

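The bail's middle is over the lip and in front of the shank. I lower it into the curl.

Call:
play_rows(steps="0 0 0 0 0.02 -0.2 0.3; 0 0 0 0.05 0.02 -0.5 0.3; 0 0 0 0.12 0.03 -0.9 0.3; 0 0 0 0.2 0.04 -1.3 0.3; 0 0 0 0.25 0.05 -1.7 0.3; 0 0 0 0.27 0.05 -2.1 0.3; 0 0 0 0.28 0.05 -2.4 0.3; 0 0 0 0.28 0.05 -2.5 0.3; 0 0 0 0.28 0.05 -2.5 0.3; 0 0 0 0.28 0.05 -2.5 0.3")

```text
clock: 23.7
eef_pos: [0.6315, 0.0553, 0.1836]
ee_rot: [0.309, 0.63, 0.658, 0.273]
force: [-0.2, 0.2, -2.0]
gripper_width: 0.0042
gripper_force: 78.3
```

Run:
```python
from path import *
views()
path([(.8,1,175)])
```

```text
23.75 [ 0.1569  0.4448 -2.8422] [-0.0542  0.0776  2.0762  0.0781  0.1373 -0.1704] [ 0.     0.    -0.     0.     0.001  0.   ]
rod x -46 84 y [-6.9  0.1] z [ 7.  10.2] | t [-4.5  0.5] s -21.1 z [174.8 180.9]
rod x -30 46 y [-2.4  1.6] z [4.9 7. ] | t [-1.8  1.6] s -0.1 z [179.6 182.7]
rod x -22 188 y [-3.2  1.5] z [-0.8  6.4] | t [-6.1  1.5] s 5.3 z [178.7 183.1]
hook 182.5 39 t [-12.8 -12.4 -12.1 -11.6  -7.3] s [-5.1  6.8]
hook 187.5 494 t [-12.9 -12.4 -10.8  -8.1  -6.5] s [-5.4  7. ]
hook 192.5 11 t [-12.7 -12.3  -8.5  -7.8  -7.5] s [-4.4  6.4]
rod t 1.0 s 0.9 z 178.6 toolz [ 0.7513 -0.0301 -0.6593] tooly [0.6598 0.0573 0.7492]
(0.8, 1, 175) [-0.02  0.01 -0.36]
```

Call:
play_rows(steps="0 0 0 0 0 -0.15 0.3; 0 0 0 0 0 -0.3 0.3; 0 0 0 0 0 -0.36 0.3; 0 0 0 0 0 -0.36 0.3; 0 0 0 0 0 -0.36 0.3")

```text
clock: 24.38
eef_pos: [0.6314, 0.0553, 0.1797]
ee_rot: [0.309, 0.63, 0.658, 0.273]
force: [-1.0, -0.1, -2.6]
gripper_width: 0.0046
gripper_force: 78.3
```

Call:
play_rows(steps="0 0 0 0 0 -0.1 0.3; 0 0 0 0 0 -0.1 0.3; 0 0 0 0 0 -0.15 0.3; 0 0 0 0 0 -0.15 0.3; 0 0 0 0 0 -0.15 0.3")

```text
clock: 25.0
eef_pos: [0.6318, 0.0553, 0.1788]
ee_rot: [0.31, 0.63, 0.658, 0.273]
force: [0.4, 0.8, -0.8]
gripper_width: 0.004
gripper_force: 78.5
```

Run:
```python
from path import *
views(); path([(.8,1,175)])
```

```text
25.05 [-1.1359  0.3385  0.2693] [-0.0542  0.0878  2.0787  0.0861  0.124  -0.1786] [-0.002  0.001  0.    -0.001  0.002 -0.   ]
rod x -46 64 y [-7.  -2.4] z [6.8 9.4] | t [-4.6 -2.1] s -20.8 z [170.5 175.2]
rod x -30 38 y [-1.9  1.6] z [4.5 6.8] | t [-1.8  1.8] s -0.3 z [175.8 178.2]
rod x -22 200 y [-3.2  1.6] z [-0.7  6.5] | t [-5.8  1.9] s 5.3 z [174.1 178.6]
hook 177.5 25 t [-12.5 -12.1 -11.9 -11.4  -7.1] s [-6.1  6.7]
hook 182.5 303 t [-12.8 -12.3 -11.8  -9.   -6.5] s [-5.6  7. ]
hook 187.5 445 t [-12.9 -12.3 -11.4  -9.1  -7.6] s [-5.3  6.8]
hook 192.5 5 t [-11.9 -11.8 -11.2 -10.4  -9.6] s [-2.   7.1]
rod t 1.3 s 0.9 z 173.8 toolz [ 0.7517 -0.0301 -0.6588] tooly [0.6593 0.0574 0.7497]
(0.8, 1, 175) [-0.05  0.01  0.12]
```

The weight has passed to the hook, with the wrist force near zero. I open slowly.

Call:
play_rows(steps="0 0 0 0 0 0 0.5; 0 0 0 0 0 0 0.7; 0 0 0 0 0 0 0.9; 0 0 0 0 0 0 1.1; 0 0 0 0 0 0 1.4; 0 0 0 0 0 0 1.8; 0 0 0 0 0 0 2.2; 0 0 0 0 0 0 2.6; 0 0 0 0 0 0 2.6; 0 0 0 0 0 0 2.6")

```text
clock: 26.3
eef_pos: [0.6313, 0.0553, 0.1782]
ee_rot: [0.309, 0.63, 0.658, 0.273]
force: [0.7, -0.9, 0.6]
gripper_width: 0.0259
gripper_force: 0.0
```

Run:
```python
from path import *
views(); path([(.8,1,175)])
```

```text
26.35 [ 0.2993 -0.7875 -0.6227] [-0.0542  0.0881  2.0793  0.0862  0.1244 -0.1786] [ 0.001  0.002 -0.     0.001  0.002  0.002]
rod x -46 51 y [-6.6 -1.9] z [5.4 8.9] | t [-5.4 -3.5] s -20.3 z [170.3 175.8]
rod x -30 163 y [-5.9  6.6] z [ 2.8 14.7] | t [-4.4  9.5] s -1.7 z [172.7 178. ]
rod x -22 742 y [-8.9  6.2] z [-1.1 16.7] | t [-9.4 11.6] s 5.5 z [164.9 177.6]
hook 162.5 11 t [-4.1 -3.3 -2.2 -1.9 -0.9] s [5.4 6.6]
hook 167.5 94 t [-10.5  -9.5  -7.5  -5.2  -3. ] s [-4.6  6.9]
hook 172.5 150 t [-12.9 -12.5 -12.  -10.3  14.4] s [-4.8  6.8]
hook 177.5 487 t [-13.4 -12.9  -9.9   9.7  14.4] s [-5.5  7. ]
hook 182.5 604 t [-13.5 -12.9  -9.    9.2  12.6] s [-5.6  7. ]
hook 187.5 604 t [-13.6 -13.  -10.6  -7.4   9.4] s [-5.5  6.9]
hook 192.5 33 t [-11.3   7.3   8.    8.3   8.7] s [-5.8  3.8]
hook 222.5 4 t [0.5 0.5 0.7 1.  1.4] s [5.8 6.4]
hook 227.5 63 t [-2.1 -1.2 -0.5  0.5  0.9] s [5.3 7.2]
rod t 0.9 s 1.0 z 173.2 toolz [ 0.7509 -0.03   -0.6597] tooly [0.6602 0.0573 0.7489]
(0.8, 1, 175) [-0.01  0.    0.18]
```

Call:
play_rows(steps="0 0 0 -0.4 0.02 0.35 2.6; 0 0 0 -1.1 0.05 1 2.6; 0 0 0 -2 0.08 1.8 2.6; 0 0 0 -3 0.12 2.6 2.6; 0 0 0 -4 0.16 3.5 2.6; 0 0 0 -5 0.2 4.4 2.6; 0 0 0 -6 0.24 5.3 2.6; 0 0 0 -7 0.3 7 2.6; 0 0 0 -8 0.3 9 2.6; 0 0 0 -9 0.3 11 2.6; 0 0 0 -9 0.3 12 2.6; 0 0 0 -9 0.3 12 2.6")

```text
clock: 27.85
eef_pos: [0.5418, 0.0583, 0.2998]
ee_rot: [0.31, 0.629, 0.658, 0.274]
force: [0.3, -0.6, -0.3]
gripper_width: 0.0261
gripper_force: 0.0
```

```bash
cat > chk.py <<'E'
from path import *
def chk():
    o,_=toolobs(); print(o['clock'],o['eef_pos'],o['force'])
    for n in('scene','top'):
        q=grab(n); w=cloud(q); d=w-c; s=d@u*1000; t=d@e*1000; z=w[...,2]*1000
        m=(abs(s)<60)&(abs(t)<65)&(z>20)&(z<180)&~((abs(s)<8)&(abs(t)<16)&(z>158))
        for zz in(40,60,80,100,108,130,165,172):
            k=m&(z>zz)&(z<=zz+8)
            if k.sum()>5: print(n,zz,k.sum(),'t',np.percentile(t[k],[2,50,98]).round(),'s',np.percentile(s[k],[2,50,98]).round())
E
python3 -c "
from chk import *
chk()
q=dict(np.load('last_scene.npz')); uu,v=map(int,proj(q,[.6365,.028,.17])); cv2.imwrite('pics/f1.png',cv2.resize(q['frame'][v-75:v+75,uu-75:uu+75],(600,600),interpolation=cv2.INTER_CUBIC)[:,:,::-1])"
```

```text
27.85 [0.5418 0.0583 0.2998] [ 0.3384 -0.6057 -0.3091]
scene 40 79 t [-31. -10.  34.] s [-34.  13.  32.]
scene 60 84 t [-34.  -2.  35.] s [-36.   9.  35.]
scene 80 82 t [-36.   4.  36.] s [-38.  12.  36.]
scene 100 85 t [-41.   2.  38.] s [-47.  -9.  39.]
scene 108 115 t [-44.   0.  37.] s [-50.  -4.  45.]
scene 130 13 t [-7. -3.  5.] s [-55. -50.  51.]
scene 165 19 t [-7. -2.  7.] s [-47. -40.  44.]
scene 172 61 t [-6. -0.  6.] s [-42. -20.  39.]
top 40 71 t [-28.  -3.  22.] s [-27.   1.  26.]
top 60 9 t [-28. -11.  -0.] s [-35. -30.  31.]
top 80 17 t [-37. -18.  33.] s [-36.   6.  34.]
top 100 12 t [-38.  -9.  32.] s [-50. -19.  42.]
top 108 51 t [-43. -18.  38.] s [-44.  -3.  46.]
top 165 9 t [-6.  0.  7.] s [-48. -39.  44.]
top 172 60 t [-6. -0.  6.] s [-44. -14.  40.]
```

View pics/f1.png

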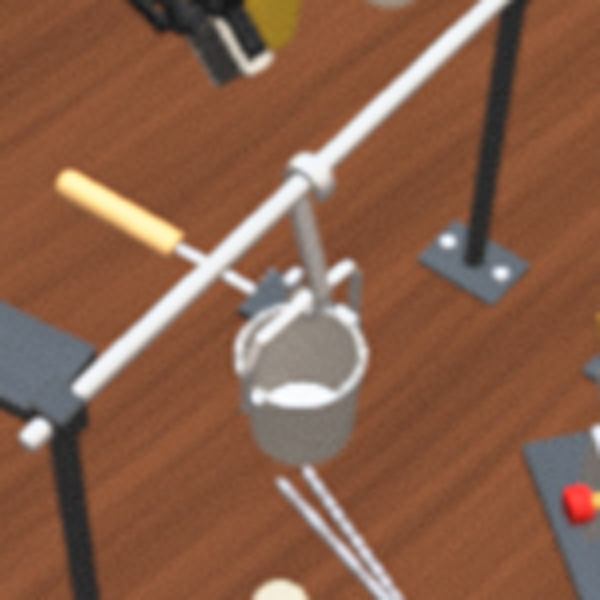

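The pail hangs upright by the middle of its bail, in the curl and clear of the bench. I give it a few seconds to settle, then compare.

Call:
play_rows(steps="0 0 0 -2 0 2 2.6; 0 0 0 -4 0 4 2.6; 0 0 0 -4 0 4 2.6; 0 0 0 -4 0 4 2.6; 0 0 0 -4 0 4 2.6; 0 0 0 -4 0 4 2.6; 0 0 0 -4 0 4 2.6; 0 0 0 -4 0 4 2.6; 0 0 0 -4 0 4 2.6; 0 0 0 -4 0 4 2.6; 0 0 0 -4 0 4 2.6; 0 0 0 -4 0 4 2.6")

```text
clock: 29.45
eef_pos: [0.5013, 0.0583, 0.3383]
ee_rot: [0.309, 0.63, 0.658, 0.273]
force: [-0.2, -0.2, -0.1]
gripper_width: 0.0258
gripper_force: 0.0
```

Call:
play_rows(steps="0 0 0 0 0 0 2.6; 0 0 0 0 0 0 2.6; 0 0 0 0 0 0 2.6; 0 0 0 0 0 0 2.6; 0 0 0 0 0 0 2.6; 0 0 0 0 0 0 2.6; 0 0 0 0 0 0 2.6; 0 0 0 0 0 0 2.6; 0 0 0 0 0 0 2.6; 0 0 0 0 0 0 2.6; 0 0 0 0 0 0 2.6; 0 0 0 0 0 0 2.6")

```text
clock: 30.95
eef_pos: [0.5013, 0.0583, 0.3382]
ee_rot: [0.309, 0.63, 0.658, 0.273]
force: [-1.0, -0.3, 0.1]
gripper_width: 0.0258
gripper_force: 0.0
```

Call:
play_rows(steps="0 0 0 0 0 0 2.6; 0 0 0 0 0 0 2.6; 0 0 0 0 0 0 2.6; 0 0 0 0 0 0 2.6; 0 0 0 0 0 0 2.6; 0 0 0 0 0 0 2.6; 0 0 0 0 0 0 2.6; 0 0 0 0 0 0 2.6; 0 0 0 0 0 0 2.6; 0 0 0 0 0 0 2.6; 0 0 0 0 0 0 2.6; 0 0 0 0 0 0 2.6")

```text
clock: 32.45
eef_pos: [0.5013, 0.0583, 0.3382]
ee_rot: [0.309, 0.63, 0.658, 0.273]
force: [0.3, 0.1, 0.1]
gripper_width: 0.026
gripper_force: 0.0
```

Run:
```python
from chk import *
chk()
a=None
for i in range(8):
    f=robot.grab_frame('scene'); uu,v=map(int,proj(f,[.6365,.028,.15])); g=cv2.GaussianBlur(f['frame'][v-60:v+60,uu-60:uu+60].mean(-1),(5,5),0)
    if a is not None: print(round(np.abs(g-a).max(),1),round(np.abs(g-a).mean(),2),end='; ')
    else: a=g
```

```text
32.45 [0.5013 0.0583 0.3382] [0.3167 0.1074 0.0996]
scene 40 79 t [-33.  -7.  34.] s [-35.  14.  33.]
scene 60 77 t [-35.  -0.  35.] s [-37.   4.  34.]
scene 80 75 t [-36.   0.  36.] s [-38.  21.  36.]
scene 100 91 t [-42.   2.  37.] s [-47.  -5.  38.]
scene 108 110 t [-44.   2.  38.] s [-53.  -7.  44.]
scene 130 12 t [-7. -0.  6.] s [-54.  -2.  49.]
scene 165 17 t [-8. -2.  7.] s [-47. -42.  42.]
scene 172 66 t [-6.  0.  6.] s [-42. -19.  40.]
top 40 76 t [-29.  -5.  22.] s [-33.  -1.  27.]
top 60 9 t [-29.  -4.   8.] s [-35.  27.  32.]
top 80 12 t [-35.  -4.  30.] s [-38.   6.  34.]
top 100 9 t [-17.  12.  34.] s [-42.   6.  43.]
top 108 56 t [-43. -18.  36.] s [-46.  -8.  46.]
top 165 18 t [-7.  0.  6.] s [-48.  -6.  44.]
top 172 57 t [-6. -0.  6.] s [-44. -12.  37.]
2.2 0.44; 2.4 0.44; 2.5 0.44; 2.6 0.43; 2.4 0.43; 2.6 0.43; 2.5 0.43;
```

The pail is still. I hand in.

```bash
python3 -c "
from cell import robot
print(robot.job_done())"
```

```text
the job is handed in; nothing more can be done
None
```

The long hook hangs on the middle of the rail with its lower curl open towards you, and the grey pail hangs upright and still from it by the middle of its bail. The job is handed in at about 33 s, and no verdict came back.

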